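# Close up the canister row under the kitchen shelf

### The arm

A 7-joint arm with a two-finger parallel gripper is mounted at the origin on the work surface. World frame = base frame: x ahead of the robot, y to its left, z up, the work surface at z = 0. Lengths are in m, angles in rad, forces in N, time in s.
With the tool pointing down it reaches from about 0.4 to 0.85 m from the base axis. Payload 10.4 kg.
Tool frame: the origin (TCP) lies on the centre line of the jaws, within the pads' length; the fingertips stand 14 mm ahead of it and the grasp point (between the pads) lies 5 mm behind it; y points along the fingers, x is the direction in which the jaws open and shut, and the axes are right-handed (so a half turn about y gives the same grasp; the last joint's range is limited). The gripper opens to 87 mm and grips with 3 to 60 N. Pads are 19 mm wide; open, the fingers measure 117 mm over their backs; the gripper's body (75 mm by 190 mm) begins 51 mm behind the grasp point.
Start: joints at [-1.138, 0.332, -0.065, 1.46, 0.022, 1.35, -0.088], TCP at [0.275, 0.561, 0.237] pointing down, gripper open.
Joint ranges: [-2.6, 2.6], [-0.5, 2.12], [-1.47, 1.34], [0.16, 2.42], [-1.27, 4.41], [0.06, 2.06], [-2.6, 2.6]. Speed limits (rad/s): [2.22, 2.22, 2.79, 2.79, 3.14, 3.14, 3.14].

### API

Orientations are given as [roll, pitch, yaw] about the fixed x, y, z axes, in that order (R = Rz(yaw) Ry(pitch) Rx(roll)).
In Python, from rig import state, camera, env gives the robot as it stands.
- The arm moves only by the tool jog_arm, never from a script. Its argument "deltas" is a list of rows, each a list of 3 entries, a list of its own where there are three numbers: the shift along the tool's x, y, z in units of 25 mm (1.0 is 25 mm), then the turn, a rotation vector about the tool's x, y, z in units of 6 degrees (1.0 is 6 degrees), then the opening, from -1 (shut) to 1 (fully open). A call has exactly 8 rows; each row shifts and turns the commanded pose from where the row before left it, along the tool's axes as they then stand; what a row does not reach is not made up. A row lasts 1/12 s, in which the tool goes at most 41.7 mm and 7.16 degrees, less where a joint would pass 70% of its speed; a pose out of reach is approached as far as the arm can. A call is refused whole if a number of a shift passes 1 or a number of a turn 1, either way. A call with a gripper value outside its range is refused whole. The fingers move at their own pace and stop on an object; the grip force is fixed at half the most. Time passes only in rows, so rows that do not move let the fingers close, or fill a call up. It gives the time, the measured TCP pose, the force and the opening at its end, in the units of the state.
- state(): the state, without advancing time (a new reading comes with each control period).
- camera(name): name is "side" or "top" or "wrist"; returns a dict with "img" (480x640x3 uint8, red, green, blue), "z_map" (480x640 float32, m along the optical axis (not along the pixel's ray), 0 where there is no reading), "fx", "fy", "cx", "cy" (pixels), "world_from_camera" (4x4, takes a point from camera to world coordinates). Camera axes: x right, y up, looking along -z (the intrinsics and any distortion apply to the point x, -y, -z); pixel columns grow to the right and rows downward; lengths in m; the calibration is good to about 2 mm. A picture is of the moment at which its call begins.
- env.job_done(): hands the job in, once; it reports no verdict.
The state is a dict: "time_s": time; "q": joint angles; "dq": joint speeds; "joint_efforts": joint torques, N m; "position": TCP position; "ee_rot": TCP orientation; "wrist_force": force on the tool from outside, world axes, zero at the start; "torque": the same for the moment, N m; "finger_gap": opening from 0.0 (shut) to 1.0 (fully open).
Only numpy, scipy, OpenCV 4.12 (cv2) and the standard library are available. Lean on these libraries where they do the work, as an engineer would, in place of code of your own. Each camera call takes 0.05 s, during which the arm holds its last target.

### The job

Tidy the canister rack: move the white canister along its tray until it butts flush against the steel bin, and only then lift the red canister over the tray's front lip, in under the shelf, and butt it flush against the white one, so that bin, white and red stand in one closed, straight row with no gaps, the fins to the front. Keep both canisters upright, leave everything else on the worktop where it is, and let go.

Things in the scene. Friction and masses are not known exactly. Their poses are not given: they have to be found in the camera images.
- rack: Fixed wooden tray lying along y on the worktop with a shelf over most of its depth, open in front and behind; place and yaw vary. Origin: centre of the tray's underside, on the worktop; x away from the robot (front is -x), y along the tray. Floor 6 mm above the worktop, inside x -65 to +65 mm; lips 6 mm thick along front and back, their tops 14 mm above the worktop
- shelf_edge (a point): middle of the lower front edge of the rack's glass shelf, 265 mm above the worktop, at rack x -39, y 0. The wooden edge strip is 8 mm thick, 25 high, the glass behind it runs back to rack x +108; 350 mm long in y. Two thin posts at rack x +88, y +-165 mm carry it; three spice jars stand on its rear, to 330 mm above the worktop
- white_canister: White canister, starts in the tray between steel bin and salt box, touching neither; free to move along the tray. Size in mm: 90 wide (y), 120 deep (x), 120 high plus a 10 mm wooden lid; on the lid a grip fin. Total height 164 mm, 0.3 to 0.6 kg, loose. Origin: centre of the underside; z up, front is -x, where the fin is
- white_canister_fin (a point): the white canister's upright dark wooden grip fin: 14 mm thick (y), 30 long (x), 34 high; this point is its centre, 147 mm above the canister's base and 22 mm in front (-x) of its middle. The lid's face is 130 mm above the base
- red_canister: Red canister, starts on the worktop to the left or right in front of the rack. The gap in the tray does not take it until the white one is home; then the gap is 130 mm wide. Size in mm: 90 wide (y), 120 deep (x), 120 high plus a 10 mm wooden lid; on the lid a grip fin. Total height 164 mm, 0.3 to 0.6 kg, loose. Origin: centre of the underside; z up, front is -x, where the fin is
- red_canister_fin (a point): the red canister's upright dark wooden grip fin: 14 mm thick (y), 30 long (x), 34 high; this point is its centre, 147 mm above the canister's base and 22 mm in front (-x) of its middle. The lid's face is 130 mm above the base
- steel_bin: Steel box with a black lid, fixed at one end of the tray (left or right varies), 120 deep (x), 55 wide (y), 90 high mm. Origin: centre of its underside, on the tray floor; axes as the rack's
- salt_box: Pale wooden salt box with cork top, fixed at the other end of the tray, 120 x 55 x 85 mm, origin and axes likewise. The two boxes' inner faces are 220 mm apart
- jar: bystander: amber jar with brass cap, 80 mm diameter, 105 high, loose; origin centre of underside
- mug: bystander: blue mug, 76 mm diameter, 85 high, handle on its +y side, loose; origin centre of underside
- oil: bystander: tall green oil bottle, 64 mm diameter, 235 high, loose, right of the rack; origin centre of underside
- mill: bystander: dark wooden pepper mill, 56 mm diameter, 200 high, loose, left of the rack; origin centre of underside
- bowl: bystander: black bowl, 100 mm diameter, 50 high, loose; origin centre of underside
- spatula: bystander: black spatula 240 mm long lying flat along its x axis, loose
Mind the look-alikes: they are no part of the job. Leave any purple look-alike of the red_canister alone. Leave any turquoise look-alike of the white_canister alone.

How it is judged:
By the outcome, as a careful person would: the job done as asked, in the order asked, and still so for the second after the job is handed in, with the robot touching nothing.
It also fails if it takes over 56 s, if anything falls off the work surface, if the arm or the gripper's body presses on something with over 40 N, if the wrist force passes 120 N, or if a joint passes its speed limit or range.

## Working session

There is one attempt and no reset: what is moved stays moved. The work goes in short steps, Python scripts to look and compute and a tool call to move; the robot and the scene stay as the last step left them, time stands still between calls to the robot, and variables do not carry over. Pictures are saved under pics/ and viewed, and the job is handed in when it is done.

Besides the shell and the picture viewer there is one more tool, called after ">>>" as a command line: name --argument value ..., lists and objects as JSON in quotes. jog_arm: Moves the arm, as the interface text tells. Its arguments: {"type":"object","properties":{"deltas":{"type":"array"}},"required":["deltas"]}

```bash
ls; mkdir -p pics; python3 - <<'E'
from rig import state,camera
import cv2,numpy as np
s=state(); print({k:np.round(v,3).tolist() for k,v in s.items()})
for n in ["side","top","wrist"]:
    c=camera(n); np.savez(f"{n}0.npz",**c)
    cv2.imwrite(f"pics/{n}0.png",c["img"][:,:,::-1]); print(n,c["fx"],c["fy"],c["cx"],c["cy"],np.round(c["world_from_camera"],4).tolist(),[k for k in c])
E
```

```text
pics
{'time_s': 0.0, 'q': [-1.138, 0.333, -0.065, 1.461, 0.022, 1.35, -0.089], 'dq': [-0.0, 0.002, -0.001, 0.0, -0.001, -0.0, 0.001], 'joint_efforts': [-0.001, -62.326, 0.024, -38.99, -0.061, 0.04, 0.0], 'position': [0.275, 0.561, 0.236], 'ee_rot': [-1.571, 0.001, 1.115], 'wrist_force': [-0.01, 0.048, 0.741], 'torque': [-0.022, -0.032, 0.036], 'finger_gap': 1.0}
side 512.9585760416392 512.9585760416392 319.1473079952457 236.70250662515372 [[0.6829, 0.3759, -0.6264, -0.0981], [-0.7304, 0.3356, -0.5949, -0.5848], [-0.0134, 0.8638, 0.5037, 0.6897], [0.0, 0.0, 0.0, 1.0]] ['img', 'z_map', 'fx', 'fy', 'cx', 'cy', 'world_from_camera']
top 494.4212839131523 494.4212839131523 324.99871444441584 246.28085419119492 [[-0.0003, 0.9925, -0.1221, 0.4132], [-0.9999, 0.0013, 0.0131, 0.0217], [0.0131, 0.1221, 0.9924, 1.1993], [0.0, 0.0, 0.0, 1.0]] ['img', 'z_map', 'fx', 'fy', 'cx', 'cy', 'world_from_camera']
wrist 422.14716468165227 422.14716468165227 317.9916787177269 238.8554844869431 [[0.4407, -0.8608, -0.2545, 0.2053], [0.8977, 0.4221, 0.1265, 0.5952], [-0.0014, -0.2842, 0.9588, 0.3844], [0.0, 0.0, 0.0, 1.0]] ['img', 'z_map', 'fx', 'fy', 'cx', 'cy', 'world_from_camera']
```

View pics/side0.png

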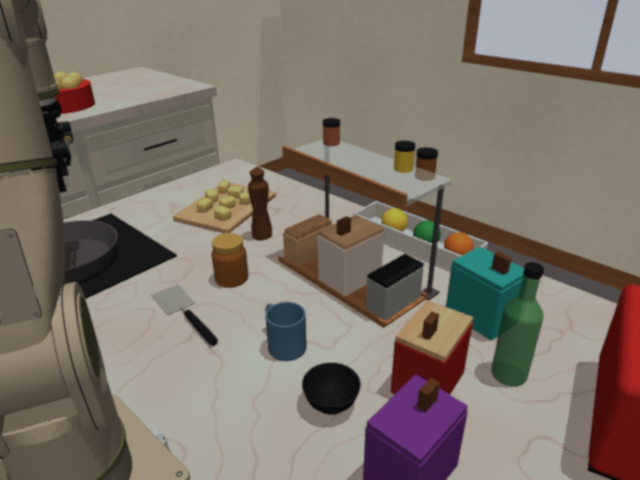

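View pics/top0.png

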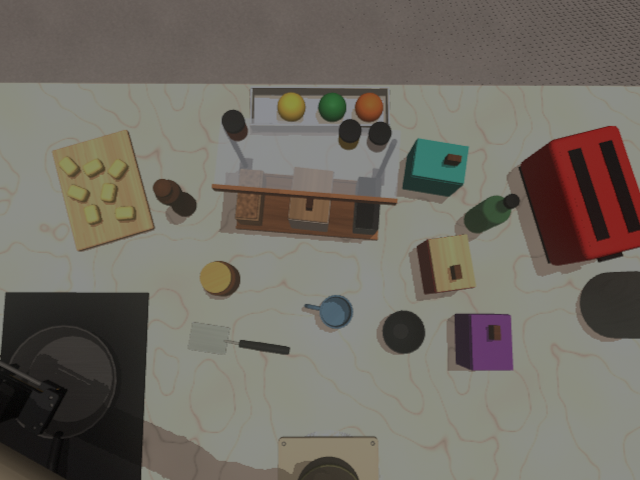

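View pics/wrist0.png

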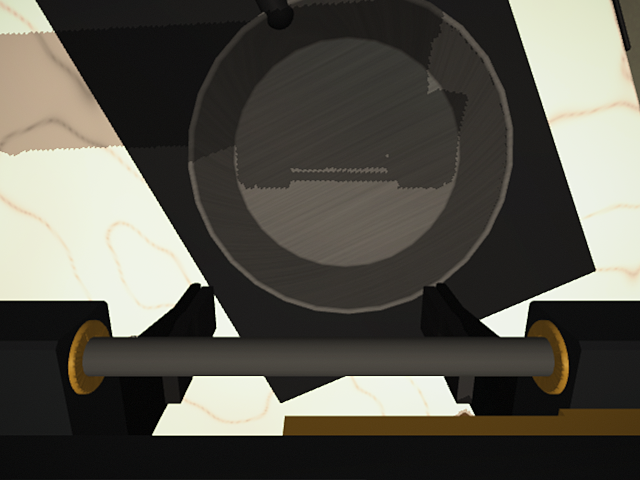

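```bash
cat > h.py <<'E'
import numpy as np,cv2
def load(n): 
    return dict(np.load(n+".npz"))
def cloud(c):
    v,u=np.mgrid[0:480,0:640]; d=c["z_map"]
    p=np.stack([(u-c["cx"])/c["fx"]*d,-(v-c["cy"])/c["fy"]*d,-d],-1)
    T=c["world_from_camera"]; return p@T[:3,:3].T+T[:3,3]
def rect(P):
    r=cv2.minAreaRect((P[:,:2]*1000).astype(np.float32)); return r
E
python3 - <<'E'
from h import *
c=load("top0");s=load("side0");Pt=cloud(c);Ps=cloud(s)
def box(img,u0,u1,v0,v1):
    m=np.zeros((480,640),bool);m[v0:v1,u0:u1]=1;return m
def rep(nm,P,m,z0,z1):
    Q=P[m&(P[...,2]>z0)&(P[...,2]<z1)]
    if len(Q)<5: print(nm,len(Q));return
    r=rect(Q);print(nm,len(Q),"mean",Q.mean(0).round(4),"rect",np.round(r[0],1),np.round(r[1],1),round(r[2],1),"zmed",np.median(Q[:,2]).round(4))
bt=box(0,415,480,230,300)
rep("red lid top",Pt,bt,.122,.137);rep("red fin top",Pt,bt,.156,.172)
bs=box(0,385,480,300,410)
rep("red lid side",Ps,bs,.125,.135);rep("red fin side",Ps,bs,.145,.172)
bs=box(0,312,388,205,300)
rep("white lid side",Ps,bs,.132,.14);rep("white fin side",Ps,bs,.15,.175)
bt=box(0,285,340,195,240)
rep("white lid top",Pt,bt,.13,.142);rep("white fin top",Pt,bt,.16,.178)
b=box(0,210,400,180,210);rep("strip top",Pt,b,.27,.3)
b=box(0,275,410,140,205);rep("strip side",Ps,b,.262,.292)
b=box(0,365,432,250,325);rep("bin side",Ps,b,.09,.102)
b=box(0,280,335,215,270);rep("salt side",Ps,b,.087,.096)
b=box(0,230,400,190,245);rep("tray top",Pt,b,.004,.016)
for nm,(u0,u1,v0,v1) in dict(oil=(465,525,190,235),mug=(300,355,290,330),bowl=(380,430,305,360),jar=(195,245,255,300),teal=(400,470,135,200),purple=(450,520,305,375),mill=(150,200,175,220)).items():
    rep(nm,Pt,box(0,u0,u1,v0,v1),.03,.3)
E
```

```text
red lid top 1981 mean [ 0.5102 -0.2659  0.1299] rect [ 509.2 -267.1] [117.2  89.1] 7.1 zmed 0.1299
red fin top 106 mean [ 0.4872 -0.2695  0.1637] rect [ 487.4 -270.3] [29.8 15.1] 7.3 zmed 0.1637
red lid side 3527 mean [ 0.4543 -0.2964  0.1305] rect [ 454.6 -296.8] [263.4 117.3] 26.8 zmed 0.1305
red fin side 629 mean [ 0.4081 -0.3201  0.1592] rect [ 425.  -311.1] [182.5  27.2] 30.8 zmed 0.1625
white lid side 947 mean [0.6553 0.0313 0.1365] rect [660.2  38.1] [ 89.1 120.3] 84.5 zmed 0.1366
white fin side 163 mean [0.6352 0.0385 0.1635] rect [637.4  41. ] [18.1 33.5] 87.4 zmed 0.1644
white lid top 783 mean [0.624  0.0438 0.1357] rect [626.  44.] [85.9 49.7] 83.9 zmed 0.1356
white fin top 67 mean [0.6314 0.0434 0.169 ] rect [631.9  43.5] [13.9 19.8] 83.0 zmed 0.1693
strip top 3301 mean [0.6362 0.0254 0.279 ] rect [644.1  48.2] [350.3  48.4] 85.8 zmed 0.2758
strip side 4349 mean [0.6728 0.0441 0.2779] rect [696.5  44.3] [356.4 154.2] 85.4 zmed 0.276
bin side 1009 mean [ 0.6479 -0.0914  0.0961] rect [664.9 -62.4] [117.  145.9] 85.9 zmed 0.0965
salt side 562 mean [0.6621 0.1683 0.0914] rect [666.1 118.1] [180.7 117.5] 84.0 zmed 0.0915
tray top 1960 mean [0.6243 0.0477 0.0078] rect [626.5  31.2] [122.1 416.4] 0.1 zmed 0.0069
oil 1270 mean [ 0.6176 -0.3515  0.147 ] rect [ 617.3 -341.3] [ 62.9 102.4] 17.0 zmed 0.1528
mug 315 mean [ 0.4047 -0.0084  0.0751] rect [399.4  -3. ] [ 74.5 102. ] 17.4 zmed 0.0823
bowl 536 mean [ 0.3551 -0.1789  0.0438] rect [ 356.5 -172.6] [97.7 95.5] 89.8 zmed 0.0457
jar 1076 mean [0.4773 0.2443 0.0952] rect [479.  248.3] [77.6 74.6] 2.5 zmed 0.1035
teal 2825 mean [ 0.7284 -0.2417  0.1175] rect [ 737.2 -247.8] [119.3  90.6] 80.8 zmed 0.1289
purple 3024 mean [ 0.339  -0.3361  0.1201] rect [ 338.5 -345.9] [ 91.4 119.4] 90.0 zmed 0.1292
mill 913 mean [0.6543 0.3415 0.1329] rect [658.4 346.7] [46.1 53.6] 66.5 zmed 0.1527
```

```bash
python3 - <<'E'
from h import *
c=load("top0");s=load("side0");Pt=cloud(c);Ps=cloud(s)
u=np.arange(640)[None]*np.ones((480,1));v=np.arange(480)[:,None]*np.ones((1,640))
def line(x,y):
    # robust x = a+b y
    k=np.ones(len(x),bool)
    for _ in range(8):
        b,a=np.polyfit(y[k],x[k],1); r=x-a-b*y; k=abs(r)<max(2*r[k].std(),.0015)
    return a,b,r[k].std(),k.sum()
# strip brown in side/top
for nm,P,img,m in (("side",Ps,s["img"],(u>270)&(u<415)&(v>140)&(v<215)),("top",Pt,c["img"],(u>205)&(u<400)&(v>180)&(v<210))):
    i=img.astype(int); br=(i[...,0]>i[...,2]+25)
    k=m&br&(P[...,2]>.267)&(P[...,2]<.287 if nm=="side" else P[...,2]<.3)
    Q=P[k]; a,b,sd,n=line(Q[:,0],Q[:,1]); print(nm,"strip x=a+b y",a,np.degrees(np.arctan(b)),sd,n,"y",np.percentile(Q[:,1],[0,1,99,100]),"z",Q[:,2].min(),Q[:,2].max())
    q=P[k]; 
    if nm=="top":
        r=rect(Q);print(r)
th=np.radians(-4.2)
# bin lid : dark
i=s["img"].astype(int)
k=(u>362)&(u<428)&(v>250)&(v<322)&(i.max(-1)<60)&(Ps[...,2]>.08)&(Ps[...,2]<.105);Q=Ps[k];print("bin",k.sum(),rect(Q),np.median(Q[:,2]))
k=(u>362)&(u<428)&(v>250)&(v<322)&(Ps[...,2]>.093)&(Ps[...,2]<.1)&(Ps[...,1]<-.06);Q=Ps[k];print("bin2",k.sum(),rect(Q))
i=s["img"].astype(int)
k=(u>312)&(u<388)&(v>215)&(v<275)&(Ps[...,2]>.132)&(Ps[...,2]<.14);Q=Ps[k];print("white",cv2.boxPoints(rect(Q)).round(1).tolist())
k=(u>270)&(u<335)&(v>210)&(v<270)&(Ps[...,2]>.087)&(Ps[...,2]<.096)&(Ps[...,1]>.12);Q=Ps[k];print("salt",k.sum(),rect(Q))
E
```

```text
side strip x=a+b y 0.6192869498325058 4.525670420567586 0.0009666809868343304 1005 y [-0.12735365 -0.12568574  0.21729596  0.22671441] z 0.26701935983244207 0.2869854666753428
top strip x=a+b y 0.6212736873155952 4.48996469800889 0.0026276472268981685 909 y [-0.12442642 -0.12050545  0.21967853  0.22406244] z 0.2670075986865049 0.29456453103424307
((628.1067504882812, 49.770050048828125), (349.5580749511719, 14.142607688903809), 85.4254150390625)
bin 909 ((649.918212890625, -92.88446044921875), (54.20684814453125, 120.21440124511719), 85.68000793457031) 0.09652218813785574
bin2 904 ((651.9798583984375, -91.5113525390625), (56.70939254760742, 124.59474182128906), 86.35857391357422)
white [[595.7000122070312, 0.4000000059604645], [714.4000244140625, -13.0], [724.4000244140625, 75.4000015258789], [605.7000122070312, 88.80000305175781]]
salt 514 ((686.6607055664062, 180.95352172851562), (53.47306442260742, 146.66934204101562), 87.54010772705078)
```

>>> jog_arm --deltas '[[[0,-1,0],[0,0,0],1],[[0,-1,0],[0,0,0],1],[[0,0,0],[1,0,0],1],[[0,0,0],[1,0,0],1],[[0,0,0],[1,0,0],1],[[0,0,0],[1,0,0],1],[[0,0,0],[1,0,0],1],[[0,0,0],[0,0,0],1]]'

```text
time_s: 0.82
position: [0.2795, 0.5584, 0.2838]
ee_rot: [-1.044, 0.004, 1.107]
wrist_force: [1.6, -1.2, -1.1]
finger_gap: 1.004
```

```bash
cat >> h.py <<'E'
from scipy.spatial.transform import Rotation as Ro
def Rm(rpy): return Ro.from_euler('xyz',rpy)
RY=np.radians(-4.5); EX=np.array([np.cos(RY),np.sin(RY),0]); EY=np.array([-np.sin(RY),np.cos(RY),0])
def plan(p0,r0,wps,grip=1):
    # wps: (pos, rpy, nrows); euler-linear interpolation
    out=[];p0=np.array(p0,float);r0=np.array(r0,float)
    P,R=p0.copy(),Rm(r0)
    for p,r,n in wps:
        p=np.array(p,float);r=np.array(r,float)
        for i in range(1,n+1):
            f=i/n;pt=p0+(p-p0)*f;rt=Rm(r0+(r-r0)*f)
            dp=R.inv().apply(pt-P)/.025;dr=(R.inv()*rt).as_rotvec()/np.radians(6)
            dp=np.round(dp,2);dr=np.round(dr,2)
            out.append([dp.tolist(),dr.tolist(),grip])
            P=P+R.apply(dp*.025);R=R*Ro.from_rotvec(dr*np.radians(6))
        p0,r0=p,r
    for k in range(0,len(out),8): print(out[k:k+8])
    m=max(max(map(abs,o[0]+o[1])) for o in out);print("max",m,"end",P.round(4),R.as_euler('xyz').round(3))
def tcp(g,rpy):  # TCP for wanted grasp point g
    return np.array(g)+Rm(rpy).apply([0,.005,0])
E
python3 - <<'E'
from h import *
from rig import state
s=state();p,r=s["position"],s["ee_rot"];print(s["q"].round(3) if hasattr(s["q"],'round') else s["q"],p,r)
rt=[-.785,0,-np.pi/2+RY]
g=np.array([.638,.0415,.161]); t=tcp(g,rt); pre=t-Rm(rt).apply([0,.12,0]); print(t,pre)
plan(p,r,[([.40,.30,.30],[-1.0,0,-.3],16),(pre,rt,16)])
E
```

```text
[-0.852  0.384 -0.081  1.388 -0.488  1.488  0.248] [0.27950095 0.55839776 0.28378484] [-1.0439513   0.00433788  1.10707031]
[0.64152604 0.04122249 0.15746587] [0.55690112 0.04788262 0.2422849 ]
[[[-0.44, -0.31, -0.46], [0.03, 0.72, -0.43], 1], [[-0.4, -0.34, -0.5], [0.03, 0.73, -0.42], 1], [[-0.33, -0.35, -0.52], [0.03, 0.72, -0.43], 1], [[-0.29, -0.37, -0.54], [0.03, 0.72, -0.43], 1], [[-0.22, -0.38, -0.56], [0.03, 0.72, -0.44], 1], [[-0.16, -0.39, -0.58], [0.03, 0.72, -0.43], 1], [[-0.11, -0.4, -0.58], [0.02, 0.71, -0.44], 1], [[-0.03, -0.4, -0.59], [0.03, 0.72, -0.44], 1]]
[[[0.02, -0.41, -0.58], [0.03, 0.71, -0.44], 1], [[0.08, -0.41, -0.58], [0.03, 0.72, -0.44], 1], [[0.15, -0.4, -0.58], [0.03, 0.71, -0.45], 1], [[0.21, -0.39, -0.55], [0.02, 0.71, -0.45], 1], [[0.27, -0.39, -0.54], [0.03, 0.71, -0.45], 1], [[0.32, -0.37, -0.52], [0.03, 0.71, -0.45], 1], [[0.38, -0.36, -0.48], [0.02, 0.7, -0.45], 1], [[0.43, -0.34, -0.46], [0.03, 0.71, -0.45], 1]]
[[[0.56, -0.14, -0.49], [0.13, 0.67, -0.44], 1], [[0.6, -0.12, -0.44], [0.13, 0.67, -0.45], 1], [[0.64, -0.1, -0.4], [0.12, 0.67, -0.46], 1], [[0.66, -0.07, -0.35], [0.13, 0.65, -0.47], 1], [[0.69, -0.04, -0.31], [0.13, 0.65, -0.47], 1], [[0.71, -0.01, -0.26], [0.13, 0.65, -0.49], 1], [[0.73, 0.02, -0.21], [0.13, 0.63, -0.49], 1], [[0.74, 0.05, -0.16], [0.13, 0.63, -0.5], 1]]
[[[0.74, 0.1, -0.11], [0.12, 0.63, -0.51], 1], [[0.74, 0.13, -0.07], [0.13, 0.61, -0.52], 1], [[0.74, 0.17, -0.02], [0.13, 0.61, -0.52], 1], [[0.72, 0.21, 0.02], [0.13, 0.61, -0.54], 1], [[0.71, 0.26, 0.07], [0.13, 0.59, -0.54], 1], [[0.69, 0.29, 0.1], [0.12, 0.59, -0.55], 1], [[0.66, 0.34, 0.15], [0.13, 0.58, -0.56], 1], [[0.64, 0.37, 0.17], [0.13, 0.57, -0.56], 1]]
max 0.74 end [0.5568 0.0478 0.2422] [-0.785  0.    -1.649]
```

>>> jog_arm --deltas '[[[-0.44,-0.3,-0.46],[0.03,0.72,-0.43],1],[[-0.4,-0.34,-0.5],[0.03,0.72,-0.43],1],[[-0.34,-0.35,-0.52],[0.03,0.72,-0.43],1],[[-0.28,-0.37,-0.54],[0.03,0.72,-0.43],1],[[-0.22,-0.38,-0.56],[0.03,0.72,-0.43],1],[[-0.16,-0.39,-0.58],[0.03,0.72,-0.43],1],[[-0.1,-0.4,-0.58],[0.03,0.72,-0.44],1],[[-0.03,-0.4,-0.59],[0.03,0.72,-0.44],1]]'

```text
time_s: 1.48
position: [0.3363, 0.4322, 0.2943]
ee_rot: [-1.023, -0.004, 0.409]
wrist_force: [0.4, -0.3, 1.2]
finger_gap: 0.996
```

>>> jog_arm --deltas '[[[0.02,-0.4,-0.58],[0.03,0.71,-0.44],1],[[0.08,-0.4,-0.58],[0.03,0.71,-0.44],1],[[0.15,-0.4,-0.58],[0.03,0.71,-0.45],1],[[0.21,-0.4,-0.55],[0.03,0.71,-0.45],1],[[0.27,-0.4,-0.54],[0.03,0.71,-0.45],1],[[0.32,-0.37,-0.52],[0.03,0.71,-0.45],1],[[0.38,-0.36,-0.48],[0.03,0.71,-0.45],1],[[0.43,-0.34,-0.46],[0.03,0.71,-0.45],1]]'

```text
time_s: 2.15
position: [0.3975, 0.3036, 0.3026]
ee_rot: [-0.993, -0.004, -0.294]
wrist_force: [-0.1, 0.2, -0.7]
finger_gap: 0.998
```

>>> jog_arm --deltas '[[[0.56,-0.14,-0.49],[0.13,0.67,-0.44],1],[[0.6,-0.12,-0.44],[0.13,0.67,-0.45],1],[[0.64,-0.1,-0.4],[0.13,0.67,-0.46],1],[[0.66,-0.07,-0.35],[0.13,0.65,-0.47],1],[[0.69,-0.04,-0.31],[0.13,0.65,-0.48],1],[[0.71,-0.01,-0.26],[0.13,0.65,-0.49],1],[[0.73,0.02,-0.21],[0.13,0.63,-0.49],1],[[0.74,0.05,-0.16],[0.13,0.63,-0.5],1]]'

```text
time_s: 2.82
position: [0.4773, 0.1787, 0.2735]
ee_rot: [-0.882, -0.0, -0.969]
wrist_force: [0.9, 0.1, 0.9]
finger_gap: 0.997
```

>>> jog_arm --deltas '[[[0.74,0.1,-0.11],[0.13,0.63,-0.51],1],[[0.74,0.13,-0.07],[0.13,0.61,-0.52],1],[[0.74,0.17,-0.02],[0.13,0.61,-0.53],1],[[0.72,0.21,0.02],[0.13,0.6,-0.54],1],[[0.71,0.26,0.07],[0.13,0.6,-0.54],1],[[0.69,0.29,0.1],[0.13,0.59,-0.55],1],[[0.66,0.34,0.15],[0.13,0.58,-0.56],1],[[0.64,0.37,0.17],[0.13,0.57,-0.56],1]]'

```text
time_s: 3.48
position: [0.5571, 0.0549, 0.2445]
ee_rot: [-0.775, 0.006, -1.641]
wrist_force: [-1.0, -0.1, 0.2]
finger_gap: 0.999
```

```bash
python3 - <<'E'
from h import *
from rig import state,camera
s=state();print(s["time_s"],np.round(s["q"],3),s["position"],s["ee_rot"])
for n in ["side","wrist"]:
    c=camera(n); np.savez(n+"1.npz",**c); cv2.imwrite(f"pics/{n}1.png",c["img"][:,:,::-1])
E
```

```text
3.4833 [ 0.371 -0.287 -0.624  2.259  0.252  0.372 -2.142] [0.55706906 0.05485441 0.24445704] [-0.77478924  0.00617794 -1.6406436 ]
```

View pics/side1.png

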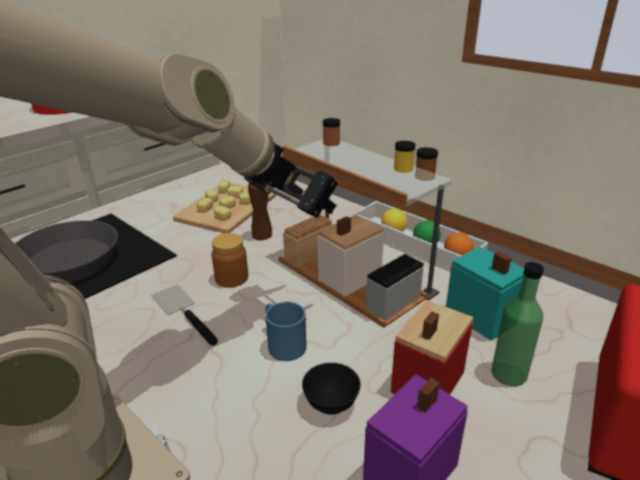

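View pics/wrist1.png

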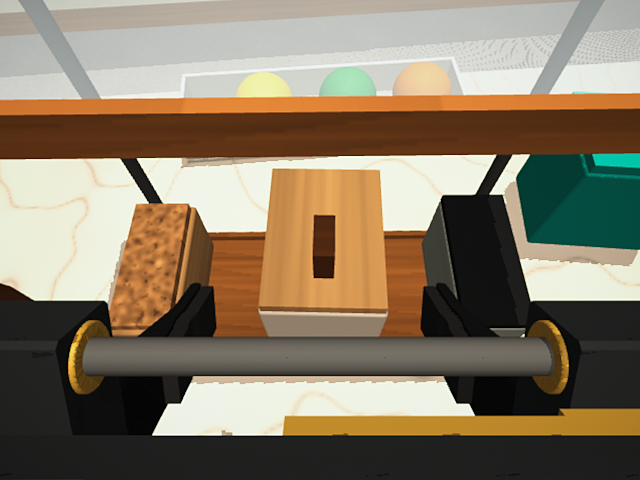

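```bash
python3 - <<'E'
from h import *
c=load("wrist1");P=cloud(c);u=np.arange(640)[None]*np.ones((480,1));v=np.arange(480)[:,None]*np.ones((1,640))
m=(v>165)&(v<315)&(u>250)&(u<395)
Q=P[m&(P[...,2]>.16)&(P[...,2]<.178)];print("fin",len(Q),rect(Q),np.median(Q[:,2]))
Q=P[m&(P[...,2]>.131)&(P[...,2]<.141)];print("lid",len(Q),rect(Q),np.median(Q[:,2]))
m=(v>190)&(v<335)&(u>430)&(u<530)
Q=P[m&(P[...,2]>.09)&(P[...,2]<.102)];print("bin",len(Q),rect(Q),np.median(Q[:,2]))
m=(v>100)&(v<160)
Q=P[m&(P[...,2]>.266)&(P[...,2]<.285)];b,a=np.polyfit(Q[:,1],Q[:,0],1);print("strip",len(Q),a,np.degrees(np.arctan(b)),Q[:,0].min(),a+b*.05)
from rig import state
s=state();p,r=[.5568,.0478,.2422],[-.785,0,-1.649]
p,r=s["position"],s["ee_rot"]
rt=[-.785,0,-np.pi/2+RY]
t=tcp([.638,.0415,.161],rt);print(t);plan(p,r,[(t,rt,8)])
E
```

```text
fin 1074 ((638.9215087890625, 42.221168518066406), (13.9243803024292, 30.95775032043457), 84.2204360961914) 0.1703606219552528
lid 15439 ((661.0252075195312, 39.659053802490234), (86.3604965209961, 117.22708892822266), 83.67670440673828) 0.13649590849412935
bin 8620 ((651.5919189453125, -90.81792449951172), (54.27592849731445, 119.4618148803711), 85.60961151123047) 0.09651399451452766
strip 21005 0.6193790020892176 4.553234220784594 0.6117645341679825 0.6233608342277229
[0.64152604 0.04122249 0.15746587]
[[[0.03, 0.6, -0.01], [-0.01, -0.0, -0.01], 1], [[0.02, 0.61, -0.0], [-0.01, -0.0, -0.01], 1], [[0.03, 0.61, -0.01], [-0.01, -0.0, -0.01], 1], [[0.02, 0.6, -0.01], [-0.01, -0.0, -0.0], 1], [[0.03, 0.61, -0.0], [-0.0, -0.0, -0.01], 1], [[0.02, 0.6, -0.0], [-0.01, -0.0, -0.01], 1], [[0.03, 0.61, -0.01], [-0.01, -0.0, -0.01], 1], [[0.02, 0.6, -0.0], [-0.01, -0.0, -0.01], 1]]
max 0.61 end [0.6416 0.0413 0.1575] [-0.785  0.    -1.649]
```

>>> jog_arm --deltas '[[[0,0.7,0],[0,0,0],1],[[0,0.7,0],[0,0,0],1],[[0,0.7,0],[0,0,0],1],[[0,0.7,0],[0,0,0],1],[[0,0.7,0],[0,0,0],1],[[0,0.6,0],[0,0,0],1],[[0,0.4,0],[0,0,0],1],[[0,0,0],[0,0,0],1]]'

```text
time_s: 4.25
position: [0.6229, 0.0425, 0.1824]
ee_rot: [-0.793, 0.008, -1.629]
wrist_force: [-0.4, 0.7, -0.7]
finger_gap: 1.003
```

```bash
python3 - <<'E'
from h import *
from rig import state,camera
for n in ["wrist"]:
    c=camera(n); np.savez(n+"2.npz",**c); cv2.imwrite(f"pics/{n}2.png",c["img"][:,:,::-1])
s=state();print(s["time_s"],np.round(s["q"],3),s["position"],s["ee_rot"],s["wrist_force"],s["torque"])
E
```

```text
4.3 [ 0.563  0.011 -0.81   2.18   0.829  0.287 -2.597] [0.62256437 0.04452011 0.1828915 ] [-0.79258893  0.00827799 -1.62634199] [1.03818642 0.14705338 1.0902176 ] [0.02294514 0.99072125 0.03077378]
```

View pics/wrist2.png

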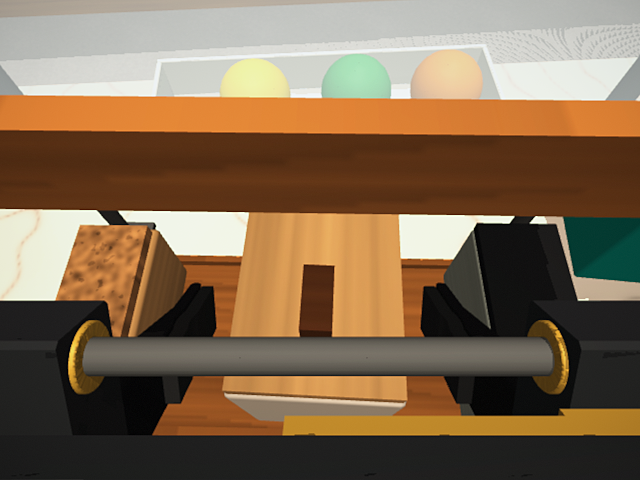

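```bash
cat > kin.py <<'E'
from h import *
import itertools
D=[([-1.138,.333,-.065,1.461,.022,1.35,-.089],[.275,.561,.236],[-1.571,.001,1.115]),
([-0.852,0.384,-0.081,1.388,-0.488,1.488,0.248],[0.27950095,0.55839776,0.28378484],[-1.0439513,0.00433788,1.10707031]),
([0.371,-0.287,-0.624,2.259,0.252,0.372,-2.142],[0.55706906,0.05485441,0.24445704],[-0.77478924,0.00617794,-1.6406436]),
([0.563,0.011,-0.81,2.18,0.829,0.287,-2.597],[0.62256437,0.04452011,0.1828915],[-0.79258893,0.00827799,-1.62634199])]
def rots(q,s):
    R=Ro.identity();out=[]
    for i in range(7):
        ax=[0,0,1] if i%2==0 else [0,1,0]
        R=R*Ro.from_rotvec(np.array(ax)*q[i]*s[i]); out.append(R)
    return out
E
python3 - <<'E'
from kin import *
best=[]
for s in itertools.product([1,-1],repeat=7):
    Cs=[rots(q,s)[-1].inv()*Rm(r) for q,p,r in D]
    e=max((Cs[0].inv()*C).magnitude() for C in Cs[1:]); best.append((e,s,Cs[0].as_euler('xyz')))
best.sort(key=lambda t:t[0])
for b in best[:4]: print(b)
e,s,_=best[0]
A=[];y=[]
for q,p,r in D:
    O=rots(q,s)
    M=[np.array([[0,0,1.]]).T, O[2].as_matrix()[:,[2,0]],O[4].as_matrix()[:,[2,0]],O[6].as_matrix()[:,[2]]]
    A.append(np.hstack(M));y.append(p)
x,res,rk,sv=np.linalg.lstsq(np.vstack(A),np.hstack(y),rcond=None)
print(x.round(4),rk,sv.round(2),(np.vstack(A)@x-np.hstack(y)).round(4))
E
```

```text
(0.0007593683577069081, (-1, 1, -1, 1, -1, 1, -1), array([ 1.57096748e+00,  6.77077653e-04, -3.14129894e+00]))
(0.6698561601185763, (1, -1, -1, 1, 1, 1, 1), array([2.13862612, 0.36107461, 1.15508685]))
(0.8239064920505021, (1, 1, 1, 1, 1, 1, 1), array([ 1.56949653, -0.00232348,  0.9113007 ]))
(0.878874222992542, (1, 1, 1, 1, -1, 1, 1), array([1.54042424, 0.02927009, 0.92054671]))
[0.4018 0.2647 0.0651 0.5048 0.0731 0.2099] 6 [3.81 2.78 0.92 0.8  0.47 0.18] [-0.0462  0.0193  0.0022 -0.0154  0.0204 -0.0048  0.0103  0.0143  0.0017
 -0.0257  0.007   0.0009]
```

```bash
python3 - <<'E'
from kin import *
s=(-1,1,-1,1,-1,1,-1)
cols={}
for i in range(7):
    for j,a in enumerate("xyz"):
        cols[f"{i}{a}"]=np.hstack([rots(q,s)[i].as_matrix()[:,j] for q,p,r in D])
y=np.hstack([p for q,p,r in D])
base=["0z","2z","4z","6z"]
ext=[k for k in cols if k not in base and k not in("6x","6y","1z","3z","5z","1y","3y","5y")]
R=[]
for n in (0,1,2,3):
    for e in itertools.combinations(ext,n):
        ks=base+list(e);A=np.stack([cols[k] for k in ks],1)
        x=np.linalg.lstsq(A,y,rcond=None)[0];R.append((np.abs(A@x-y).max(),n,ks,x.round(4)))
R.sort(key=lambda t:t[0])
for n in range(4):
    for r in [r for r in R if r[1]==n][:4]: print(r)
E
```

```text
(np.float64(0.045082016248621126), 0, ['0z', '2z', '4z', '6z'], array([0.2712, 0.4133, 0.496 , 0.3088]))
(np.float64(0.003967666458734143), 1, ['0z', '2z', '4z', '6z', '2y'], array([ 0.2426,  0.4525,  0.4855,  0.3257, -0.043 ]))
(np.float64(0.005339265725621933), 1, ['0z', '2z', '4z', '6z', '0y'], array([ 0.2774,  0.4444,  0.4955,  0.3531, -0.0483]))
(np.float64(0.022779940600263712), 1, ['0z', '2z', '4z', '6z', '4y'], array([ 0.2535,  0.4163,  0.4973,  0.2963, -0.0396]))
(np.float64(0.038757503936715565), 1, ['0z', '2z', '4z', '6z', '0x'], array([0.2633, 0.3751, 0.4366, 0.2805, 0.077 ]))
(np.float64(0.0003134772049608603), 2, ['0z', '2z', '4z', '6z', '0y', '2y'], array([ 0.2579,  0.4492,  0.4899,  0.3382, -0.0217, -0.0241]))
(np.float64(0.003708075216798612), 2, ['0z', '2z', '4z', '6z', '0y', '4y'], array([ 0.274 ,  0.4412,  0.4957,  0.346 , -0.0425, -0.0058]))
(np.float64(0.0038041490876881134), 2, ['0z', '2z', '4z', '6z', '2y', '3x'], array([ 0.2636,  0.4491,  0.4912,  0.3277, -0.0425,  0.0155]))
(np.float64(0.003843747851748347), 2, ['0z', '2z', '4z', '6z', '2y', '4y'], array([ 0.2423,  0.4536,  0.4851,  0.3268, -0.0444,  0.0016]))
(np.float64(0.00029816720169970057), 3, ['0z', '2z', '4z', '6z', '0y', '2x', '2y'], array([ 2.579e-01,  4.493e-01,  4.899e-01,  3.382e-01, -2.160e-02,
       -1.000e-04, -2.410e-02]))
(np.float64(0.0003061275444962708), 3, ['0z', '2z', '4z', '6z', '0y', '2y', '4y'], array([ 2.581e-01,  4.489e-01,  4.900e-01,  3.380e-01, -2.190e-02,
       -2.350e-02, -4.000e-04]))
(np.float64(0.0003063698614800825), 3, ['0z', '2z', '4z', '6z', '0y', '2y', '3x'], array([ 0.2569,  0.4493,  0.4896,  0.3385, -0.0226, -0.0234, -0.0012]))
(np.float64(0.0003069909690970041), 3, ['0z', '2z', '4z', '6z', '0y', '2y', '5x'], array([ 0.2579,  0.4492,  0.4899,  0.3382, -0.0217, -0.0241,  0.    ]))
```

```bash
cat >> kin.py <<'E'
S=(-1,1,-1,1,-1,1,-1)
L=dict(zip(["0z","2z","4z","6z","0y","2y"],[.2579,.4492,.4899,.3382,-.0217,-.0241]))
C0=Ro.from_euler('xyz',[np.pi/2,0,np.pi])
lo=np.array([-2.6,-.5,-1.47,.16,-1.27,.06,-2.6]);hi=np.array([2.6,2.12,1.34,2.42,4.41,2.06,2.6])
def fk(q):
    O=rots(q,S);p=np.zeros(3)
    for k,v in L.items(): p=p+O[int(k[0])].as_matrix()[:,"xyz".index(k[1])]*v
    return p,O[-1]*C0
from scipy.optimize import least_squares
def ik(p,rpy,n=30,seed=0,q0=None,w=.0):
    g=np.random.default_rng(seed);sol=[];R=Rm(rpy)
    def f(q):
        a,b=fk(q);return np.r_[(a-p)*5,(R.inv()*b).as_rotvec()]
    for k in range(n):
        st=g.uniform(lo,hi) if q0 is None or k else np.clip(q0,lo+1e-3,hi-1e-3)
        r=least_squares(f,st,bounds=(lo,hi),max_nfev=200)
        if np.abs(r.fun).max()<2e-3: sol.append(r.x)
    return np.array(sol)
E
python3 - <<'E'
from kin import *
print(fk(D[3][0])[0],fk(D[3][0])[1].as_euler('xyz'))
for tilt in (45,55,65):
  for yaw in (-90-4.5,90-4.5):
    # yaw+ : camera below -> roll -(180-tilt)
    roll=-tilt if yaw<0 else -(180-tilt)
    rpy=np.radians([roll,0,yaw])
    for nm,g in (("whiteS",[.639,.042,.161]),("whiteE",[.634,-.016,.161]),("redgrasp",[.488,-.269,.155]),("redEnd",[.642,.072,.161]),("redlift",[.5,.07,.19])):
        rr=rpy.copy()
        if nm=="redgrasp": rr[2]+=np.radians(11.7)
        s=ik(tcp(g,rr),rr,25)
        if len(s)==0: print(tilt,yaw,nm,"none");continue
        m=np.minimum(s-lo,hi-s).min(1);k=np.argsort(-m)[:2]
        print(tilt,yaw,nm,len(s),m[k].round(2),s[k].round(2).tolist())
E
```

```text
[0.62252106 0.04448783 0.18258565] [-0.79295978  0.00810203 -1.62556239]
45 -94.5 whiteS 12 [0. 0.] [[-1.53, 0.09, 1.34, 2.24, 0.78, 0.17, -2.6], [-1.53, 0.09, 1.34, 2.24, 0.78, 0.17, -2.6]]
45 -94.5 whiteE 12 [0.04 0.02] [[-0.74, 0.02, 0.63, 2.25, 0.86, 0.16, -2.56], [-0.49, 0.02, 0.37, 2.24, 0.88, 0.17, -2.58]]
45 -94.5 redgrasp 11 [0.23 0.15] [[1.95, 0.19, -1.23, 2.19, -0.89, 0.53, 0.03], [1.11, 0.05, -0.36, 2.22, -1.12, 0.63, 0.17]]
45 -94.5 redEnd 11 [0.03 0.01] [[-1.55, 0.16, 1.31, 2.22, 0.68, 0.18, -2.57], [-1.54, 0.16, 1.31, 2.22, 0.69, 0.18, -2.59]]
45 -94.5 redlift 11 [0.02 0.02] [[0.64, -0.42, -0.93, 2.4, -0.06, 0.27, -1.98], [0.62, -0.42, -0.92, 2.4, -0.03, 0.27, -2.01]]
45 85.5 whiteS 14 [0.23 0.22] [[0.13, 0.08, -0.4, 2.18, 1.13, 0.29, 0.23], [-0.01, 0.07, -0.25, 2.18, 1.11, 0.28, 0.24]]
45 85.5 whiteE 15 [0.22 0.19] [[1.0, 0.17, -1.15, 2.17, 1.2, 0.28, 0.34], [1.11, 0.22, -1.28, 2.17, 1.27, 0.33, 0.3]]
45 85.5 redgrasp none
45 85.5 redEnd 12 [0.28 0.27] [[0.44, 0.14, -0.79, 2.14, 1.24, 0.39, 0.12], [0.25, 0.12, -0.6, 2.15, 1.2, 0.37, 0.14]]
45 85.5 redlift 15 [0.02 0.0
[... 1839 characters left out ...]
7] [[0.55, -0.18, -0.8, 2.15, 0.02, 0.71, -1.93], [0.35, -0.17, -0.63, 2.15, 0.09, 0.72, -2.0]]
65 85.5 whiteS 15 [0.53 0.53] [[0.41, 0.22, -0.67, 1.89, 0.41, 0.69, 1.01], [0.41, 0.22, -0.67, 1.89, 0.41, 0.69, 1.01]]
65 85.5 whiteE 14 [0.52 0.51] [[0.7, 0.24, -0.86, 1.9, 0.42, 0.68, 1.11], [0.57, 0.21, -0.71, 1.91, 0.35, 0.67, 1.16]]
65 85.5 redgrasp 15 [0.27 0.24] [[1.71, 0.23, -1.2, 2.0, -0.09, 0.72, 2.31], [1.64, 0.19, -1.12, 2.0, -0.15, 0.72, 2.36]]
65 85.5 redEnd 15 [0.56 0.54] [[0.53, 0.29, -0.88, 1.86, 0.57, 0.75, 0.85], [0.2, 0.21, -0.5, 1.88, 0.39, 0.69, 0.97]]
65 85.5 redlift 13 [0.28 0.27] [[0.78, -0.22, -0.99, 2.14, -0.08, 0.71, 1.3], [0.59, -0.19, -0.84, 2.15, 0.01, 0.71, 1.22]]
```

```bash
python3 - <<'E'
from kin import *
qc=np.array(D[3][0])
def nearest(p,rpy,q):
    R=Rm(rpy)
    def f(x):
        a,b=fk(x);return np.r_[(a-p)*50,(R.inv()*b).as_rotvec()*10,(x-q)*.01]
    r=least_squares(f,np.clip(q,lo+1e-4,hi-1e-4),bounds=(lo,hi),max_nfev=300);return r.x,np.abs(r.fun[:6]).max()
for tilt in (48,50,52):
    rpy=np.radians([-tilt,0,-94.5]);print("tilt",tilt)
    for nm,g in (("whiteS",[.637,.042,.159]),("whiteE",[.632,-.016,.159])):
        s=ik(tcp(g,rpy),rpy,15,1);m=np.minimum(s-lo,hi-s).min(1);k=np.argsort(-m)[:1];print(nm,m[k].round(2),s[k].round(2).tolist())
    q=qc
    for nm,g in (("tilt",None),("whiteS",[.637,.042,.159]),("whiteE",[.632,-.016,.159])):
        t=tcp(g,rpy) if g else fk(qc)[0]
        q,e=nearest(t,rpy,q);print(nm,q.round(2),e.round(4))
E
```

```text
tilt 48
whiteS [0.02] [[-0.59, 0.05, 0.35, 2.18, 0.78, 0.29, -2.58]]
whiteE [0.19] [[0.42, 0.08, -0.54, 2.16, 0.72, 0.25, -2.4]]
tilt [ 0.56  0.03 -0.82  2.14  0.74  0.36 -2.52] 0.0
whiteS [-0.43  0.06  0.18  2.17  0.8   0.29 -2.6 ] 0.0008
whiteE [-0.33  0.04  0.22  2.2   0.58  0.22 -2.29] 0.0
tilt 50
whiteS [0.14] [[-0.35, 0.07, 0.1, 2.14, 0.66, 0.33, -2.46]]
whiteE [0.24] [[0.58, 0.1, -0.7, 2.13, 0.64, 0.3, -2.31]]
tilt [ 0.58  0.04 -0.83  2.11  0.64  0.4  -2.42] 0.0
whiteS [ 0.49  0.13 -0.76  2.1   0.86  0.38 -2.6 ] 0.0
whiteE [ 0.64  0.11 -0.77  2.12  0.67  0.31 -2.33] 0.0
tilt 52
whiteS [0.26] [[-0.33, 0.07, 0.1, 2.12, 0.55, 0.36, -2.34]]
whiteE [0.3] [[0.72, 0.13, -0.85, 2.09, 0.62, 0.36, -2.26]]
tilt [ 0.59  0.05 -0.85  2.09  0.58  0.44 -2.34] 0.0
whiteS [ 0.52  0.14 -0.79  2.08  0.77  0.42 -2.5 ] 0.0
whiteE [ 0.68  0.12 -0.81  2.1   0.6   0.36 -2.24] 0.0
```

```bash
python3 - <<'E'
from kin import *
from rig import state
s=state();p,r=s["position"],s["ee_rot"]
rt=np.radians([-52,0,-94.5]);t=tcp([.637,.042,.161],rt);print(t)
plan(p,r,[(p,rt,3),(t,rt,5)])
E
```

```text
[0.64006882 0.04175848 0.15705995]
[[[0.0, 0.0, 0.0], [-0.37, 0.03, -0.07], 1], [[0.0, 0.0, 0.0], [-0.36, 0.04, -0.07], 1], [[0.0, 0.0, 0.0], [-0.37, 0.04, -0.06], 1], [[0.01, 0.25, -0.02], [0.0, 0.0, -0.0], 1], [[0.01, 0.25, -0.01], [0.0, 0.0, -0.0], 1], [[0.01, 0.25, -0.02], [0.0, 0.0, -0.0], 1], [[0.01, 0.25, -0.01], [0.0, 0.0, -0.0], 1], [[0.02, 0.25, -0.02], [0.0, 0.0, -0.0], 1]]
max 0.37 end [0.64   0.0417 0.157 ] [-0.908  0.    -1.649]
```

>>> jog_arm --deltas '[[[0,0,0],[-0.37,0.04,-0.07],1],[[0,0,0],[-0.37,0.04,-0.07],1],[[0,0,0],[-0.37,0.04,-0.06],1],[[0,0.3,-0.02],[0,0,0],1],[[0,0.3,-0.02],[0,0,0],1],[[0,0.3,-0.02],[0,0,0],1],[[0,0.35,-0.02],[0,0,0],1],[[0,0,0],[0,0,0],1]]'

```text
time_s: 4.97
position: [0.6398, 0.0435, 0.1564]
ee_rot: [-0.91, 0.002, -1.65]
wrist_force: [-0.2, -0.2, -0.1]
finger_gap: 1.004
```

```bash
cat > st.py <<'E'
from kin import *
from rig import state
def st():
    s=state();print(round(s["time_s"],2),"q",np.round(s["q"],2),"p",np.round(s["position"],4),"r",np.round(np.degrees(s["ee_rot"]),2),"f",np.round(s["wrist_force"],1),np.round(s["torque"],2),"gap",round(s["finger_gap"],3))
    return s
E
python3 - <<'E'
from st import *
s=st();rt=np.radians([-52,0,-94.5]);t=tcp([.637,.042,.161],rt)
plan(s["position"],s["ee_rot"],[(t,rt,4)])
E
```

```text
4.97 q [ 0.52  0.14 -0.79  2.07  0.76  0.43 -2.5 ] p [0.6398 0.0435 0.1564] r [-52.11   0.11 -94.53] f [-0.2 -0.2 -0.1] [0.05 0.91 0.02] gap 1.004
[[[0.02, -0.0, 0.01], [0.0, -0.0, -0.0], 1], [[0.01, -0.01, 0.0], [0.01, -0.01, -0.01], 1], [[0.02, 0.0, 0.01], [0.0, -0.0, 0.0], 1], [[0.02, -0.0, 0.01], [0.01, -0.0, -0.0], 1]]
max 0.02 end [0.6401 0.0417 0.1571] [-0.907  0.    -1.65 ]
```

>>> jog_arm --deltas '[[[0.06,0,0.03],[0,0,0],-1],[[0,0,0],[0,0,0],-1],[[0,0,0],[0,0,0],-1],[[0,0,0],[0,0,0],-1],[[0,0,0],[0,0,0],-1],[[0,0,0],[0,0,0],-1],[[0,0,0],[0,0,0],-1],[[0,0,0],[0,0,0],-1]]'

```text
time_s: 5.63
position: [0.6407, 0.0396, 0.1575]
ee_rot: [-0.909, 0.003, -1.655]
wrist_force: [0.4, 0.3, 0.5]
finger_gap: 0.483
```

```bash
python3 - <<'E'
from st import *
from rig import camera
c=camera("wrist"); np.savez("wrist3.npz",**c); cv2.imwrite(f"pics/wrist3.png",c["img"][:,:,::-1])
s=st();r=s["ee_rot"];p=s["position"]
plan(p,r,[(p-EY*.045,r,8)],-1)
E
```

```text
5.68 q [ 0.53  0.14 -0.79  2.07  0.75  0.43 -2.49] p [0.6407 0.0397 0.1574] r [-52.07   0.18 -94.83] f [0.1 0.2 0.3] [0.1  0.89 0.05] gap 0.434
[[[0.22, 0.0, 0.0], [0.0, 0.0, 0.0], -1], [[0.23, 0.0, 0.0], [0.0, 0.0, 0.0], -1], [[0.22, 0.0, 0.0], [0.0, 0.0, 0.0], -1], [[0.23, 0.0, 0.01], [0.0, 0.0, 0.0], -1], [[0.22, 0.0, -0.0], [0.0, 0.0, 0.0], -1], [[0.23, 0.0, -0.0], [0.0, 0.0, 0.0], -1], [[0.22, 0.0, 0.0], [0.0, 0.0, 0.0], -1], [[0.23, 0.0, 0.0], [0.0, 0.0, 0.0], -1]]
max 0.23 end [ 0.6371 -0.0052  0.1574] [-0.909  0.003 -1.655]
```

View pics/wrist3.png

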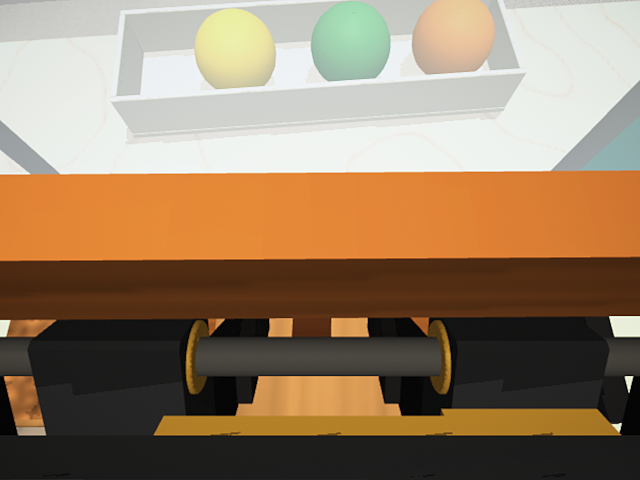

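>>> jog_arm --deltas '[[[0,0,0],[0,0,0],-1],[[0,0,0],[0,0,0],-1],[[0,0,0],[0,0,0],-1],[[0,0,0],[0,0,0],-1],[[0,0,0],[0,0,0],-1],[[0,0,0],[0,0,0],-1],[[0,0,0],[0,0,0],-1],[[0,0,0],[0,0,0],-1]]'

```text
time_s: 6.35
position: [0.6406, 0.0398, 0.1573]
ee_rot: [-0.909, 0.003, -1.655]
wrist_force: [-2.0, 0.5, 0.6]
finger_gap: 0.162
```

>>> jog_arm --deltas '[[[0.1,0,0],[0,0,0],-1],[[0.2,0,0],[0,0,0],-1],[[0.2,0,0],[0,0,0],-1],[[0.25,0,0],[0,0,0],-1],[[0.25,0,0],[0,0,0],-1],[[0.25,0,0],[0,0,0],-1],[[0.25,0,0],[0,0,0],-1],[[0.2,0,0],[0,0,0],-1]]'

```text
time_s: 7.02
position: [0.6369, -0.0039, 0.1572]
ee_rot: [-0.909, 0.003, -1.656]
wrist_force: [-8.2, -0.3, 5.7]
finger_gap: 0.159
```

```bash
python3 - <<'E'
from st import *
s=st()
E
```

```text
7.02 q [ 0.64  0.13 -0.8   2.09  0.63  0.37 -2.3 ] p [ 0.6369 -0.0039  0.1572] r [-52.09   0.16 -94.88] f [-8.2 -0.3  5.7] [0.14 1.25 0.22] gap 0.159
```

>>> jog_arm --deltas '[[[0.15,0,0],[0,0,0],-1],[[0.12,0,0],[0,0,0],-1],[[0.1,0,0],[0,0,0],-1],[[0.05,0,0],[0,0,0],-1],[[0,0,0],[0,0,0],-1],[[0,0,0],[0,0,0],-1],[[0,0,0],[0,0,0],-1],[[0,0,0],[0,0,0],-1]]'

```text
time_s: 7.68
position: [0.6362, -0.0132, 0.1571]
ee_rot: [-0.909, 0.003, -1.655]
wrist_force: [-1.4, 1.1, 1.7]
finger_gap: 0.155
```

```bash
python3 - <<'E'
from st import *
s=st()
E
```

```text
7.68 q [ 0.67  0.12 -0.81  2.09  0.6   0.36 -2.26] p [ 0.6362 -0.0132  0.1571] r [-52.08   0.17 -94.83] f [-1.4  1.1  1.7] [0.1  1.04 0.07] gap 0.155
```

>>> jog_arm --deltas '[[[0.06,0,0],[0,0,0],-1],[[0.06,0,0],[0,0,0],-1],[[0.04,0,0],[0,0,0],-1],[[0,0,0],[0,0,0],-1],[[0,0,0],[0,0,0],-1],[[0,0,0],[0,0,0],-1],[[0,0,0],[0,0,0],-1],[[0,0,0],[0,0,0],-1]]'

```text
time_s: 8.35
position: [0.636, -0.0168, 0.1574]
ee_rot: [-0.909, 0.003, -1.655]
wrist_force: [-2.8, 3.8, 3.7]
finger_gap: 0.159
```

```bash
python3 - <<'E'
from st import *
s=st()
from rig import camera
for n in ["side"]:
    c=camera(n); np.savez(n+"4.npz",**c); cv2.imwrite(f"pics/{n}4.png",cv2.resize(c["img"][200:340,260:460,::-1],None,fx=4,fy=4))
E
```

```text
8.35 q [ 0.68  0.12 -0.81  2.09  0.58  0.36 -2.24] p [ 0.636  -0.0168  0.1574] r [-52.06   0.19 -94.8 ] f [-2.8  3.8  3.7] [0.78 1.08 0.6 ] gap 0.159
```

View pics/side4.png

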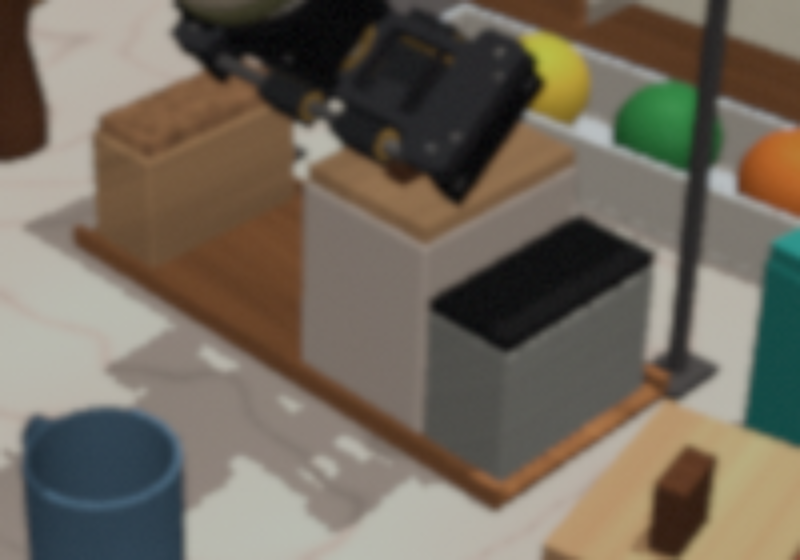

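>>> jog_arm --deltas '[[[0.06,0,0],[0,0,0],-1],[[0.06,0,0],[0,0,0],-1],[[0,0,0],[0,0,0],-1],[[0,0,0],[0,0,0],-1],[[0,0,0],[0,0,0],-1],[[0,0,0],[0,0,0],-1],[[0,0,0],[0,0,0],-1],[[0,0,0],[0,0,0],-1]]'

```text
time_s: 9.07
position: [0.6358, -0.0175, 0.1574]
ee_rot: [-0.908, 0.004, -1.651]
wrist_force: [-6.7, 10.3, 4.5]
finger_gap: 0.156
```

```bash
python3 - <<'E'
from st import *
s=st()
E
```

```text
9.07 q [ 0.69  0.12 -0.81  2.09  0.57  0.36 -2.22] p [ 0.6358 -0.0175  0.1574] r [-52.03   0.25 -94.62] f [-6.7 10.3  4.5] [1.89 1.44 1.52] gap 0.156
```

>>> jog_arm --deltas '[[[-0.04,0,0],[0,0,0],-1],[[0,0,0],[0,0,0],0],[[0,0,0],[0,0,0],0],[[0,0,0],[0,0,0],0],[[0,0,0],[0,0,0],0],[[0,0,0],[0,0,0],0],[[0,-0.2,0],[0,0,0],0],[[0,-0.5,0],[0,0,0],0]]'

```text
time_s: 9.73
position: [0.6247, -0.0187, 0.17]
ee_rot: [-0.911, 0.004, -1.656]
wrist_force: [-0.9, 1.1, 0.0]
finger_gap: 0.489
```

>>> jog_arm --deltas '[[[0,-0.8,0],[0,0,0],0],[[0,-0.8,0],[0,0,0],0],[[0,-0.8,0],[0,0,0],0],[[0,-0.8,0],[0,0,0],0],[[0,-0.8,0],[0,0,0],0],[[0,-0.5,0],[0,0,0],0],[[0,0,0],[0,0,0],0],[[0,0,0],[0,0,0],0]]'

```text
time_s: 10.4
position: [0.5563, -0.0129, 0.2603]
ee_rot: [-0.907, 0.002, -1.655]
wrist_force: [-0.4, -0.0, 0.1]
finger_gap: 0.502
```

```bash
python3 - <<'E'
from st import *
from rig import camera
for n in ["wrist","side"]:
    c=camera(n); np.savez(n+"5.npz",**c); cv2.imwrite(f"pics/{n}5.png",c["img"][:,:,::-1])
s=st()
c=load("wrist5");P=cloud(c);u=np.arange(640)[None]*np.ones((480,1));v=np.arange(480)[:,None]*np.ones((1,640))
for n in ("wrist5","side5"):
    P=cloud(load(n)); box=(P[...,0]>.58)&(P[...,0]<.73)
    for nm,z0,z1,y0,y1 in (("fin",.16,.178,-.06,.06),("lid",.131,.141,-.075,.05),("bin",.09,.102,-.13,-.05)):
        Q=P[box&(P[...,2]>z0)&(P[...,2]<z1)&(P[...,1]>y0)&(P[...,1]<y1)];print(n,nm,len(Q),rect(Q) if len(Q)>4 else "")
rt=np.radians([-52,0,-82.8]);t=tcp([.4855,-.2705,.155],rt);pre=t-Rm(rt).apply([0,.13,0])
plan(s["position"],s["ee_rot"],[(pre,rt,16)],1)
def nearest(p,rpy,q):
    R=Rm(rpy)
    def f(x):
        a,b=fk(x);return np.r_[(a-p)*50,(R.inv()*b).as_rotvec()*10,(x-q)*.01]
    r=least_squares(f,np.clip(q,lo+1e-4,hi-1e-4),bounds=(lo,hi),max_nfev=300);return r.x,np.abs(r.fun[:6]).max()
q=np.array(s["q"]);p0=s["position"];r0=np.array(s["ee_rot"])
for i in range(1,9): q,e=nearest(p0+(pre-p0)*i/8,r0+(rt-r0)*i/8,q)
print(q.round(2),e)
for i in range(1,9): q,e=nearest(pre+(t-pre)*i/8,rt,q)
print(q.round(2),e)
E
```

```text
10.5 q [ 0.71 -0.28 -0.72  2.14 -0.2   0.56 -1.57] p [ 0.5561 -0.0128  0.2589] r [-52.13   0.18 -94.83] f [ 0.8 -0.3  0.3] [ 0.05  0.85 -0.02] gap 0.498
wrist5 fin 986 ((633.2221069335938, -16.250362396240234), (13.351673126220703, 30.524921417236328), 85.2636489868164)
wrist5 lid 12582 ((644.9072265625, -17.06094741821289), (86.2127685546875, 95.32949829101562), 85.5264892578125)
wrist5 bin 7350 ((649.7312622070312, -86.45551300048828), (62.12080764770508, 119.88623809814453), 85.0626220703125)
side5 fin 114 ((632.5241088867188, -17.805456161499023), (16.13609504699707, 32.80698013305664), 85.3175048828125)
side5 lid 1071 ((654.8233032226562, -19.102176666259766), (89.95536804199219, 120.64502716064453), 85.1722183227539)
side5 bin 1073 ((659.41357421875, -89.23330688476562), (63.88857650756836, 146.92556762695312), 83.88860321044922)
[[[0.7, -0.18, -0.25], [0.0, -0.1, 0.08], 1], [[0.69, -0.19, -0.26], [0.0, -0.1, 0.07], 1], [[0.69, -0.19, -0.27], [0.0, -0.1, 0.08], 1], [[0.68, -0.2, -0.27], [0.0, -0.1, 0.07], 1], [[0.68, -0.2, -0.28], [0.0, -0.1, 0.08], 1], [[0.68, -0.21, -0.29], [0.01, -0.1, 0.07], 1], [[0.67, -0.21, -0.29], [-0.0, -0.1, 0.08], 1], [[0.66, -0.22, -0.3], [-0.0, -0.1, 0.07], 1]]
[[[0.66, -0.23, -0.31], [-0.0, -0.1, 0.08], 1], [[0.66, -0.23, -0.32], [0.0, -0.1, 0.08], 1], [[0.65, -0.23, -0.32], [0.0, -0.1, 0.07], 1], [[0.64, -0.24, -0.33], [0.0, -0.1, 0.08], 1], [[0.64, -0.25, -0.33], [0.0, -0.1, 0.07], 1], [[0.64, -0.25, -0.34], [0.01, -0.1, 0.08], 1], [[0.63, -0.26, -0.35], [-0.0, -0.1, 0.07], 1], [[0.62, -0.26, -0.36], [-0.0, -0.1, 0.08], 1]]
max 0.7 end [ 0.409  -0.2802  0.2535] [-0.907  0.    -1.445]
[ 0.62 -0.23  0.21  2.16 -0.63  0.9  -0.28] 3.0392029753967468e-06
[ 0.53  0.02  0.17  2.19 -0.86  0.64 -0.11] 1.5450269519323729e-06
```

View pics/wrist5.png

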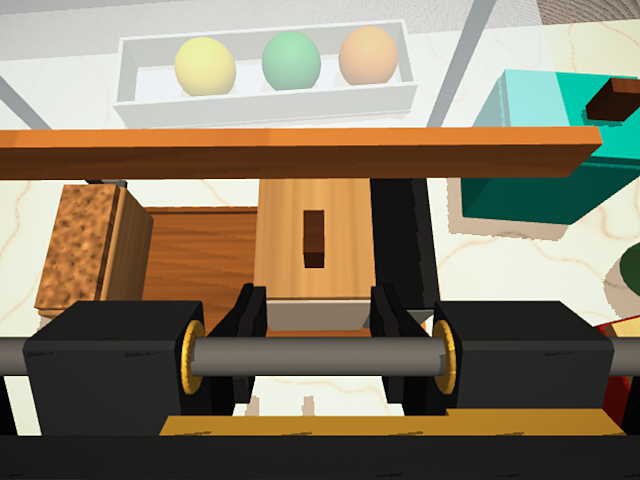

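>>> jog_arm --deltas '[[[0.7,-0.18,-0.25],[0,-0.1,0.08],0.4],[[0.69,-0.19,-0.26],[0,-0.1,0.07],0.4],[[0.69,-0.19,-0.27],[0,-0.1,0.08],0.4],[[0.68,-0.2,-0.27],[0,-0.1,0.07],0.4],[[0.68,-0.2,-0.28],[0,-0.1,0.08],0.4],[[0.68,-0.21,-0.29],[0,-0.1,0.07],0.4],[[0.67,-0.21,-0.29],[0,-0.1,0.08],0.4],[[0.66,-0.22,-0.3],[0,-0.1,0.07],0.4]]'

```text
time_s: 11.17
position: [0.4821, -0.1472, 0.2553]
ee_rot: [-0.911, 0.002, -1.55]
wrist_force: [0.2, -0.2, 1.2]
finger_gap: 0.7
```

>>> jog_arm --deltas '[[[0.66,-0.23,-0.31],[0,-0.1,0.08],0.4],[[0.66,-0.23,-0.32],[0,-0.1,0.08],0.4],[[0.65,-0.23,-0.32],[0,-0.1,0.07],0.4],[[0.64,-0.24,-0.33],[0,-0.1,0.08],0.4],[[0.64,-0.25,-0.33],[0,-0.1,0.07],0.4],[[0.64,-0.25,-0.34],[0,-0.1,0.08],0.4],[[0.63,-0.26,-0.35],[0,-0.1,0.07],0.4],[[0.62,-0.26,-0.36],[0,-0.1,0.08],0.4]]'

```text
time_s: 11.83
position: [0.4083, -0.281, 0.2527]
ee_rot: [-0.911, 0.001, -1.445]
wrist_force: [-0.1, -0.0, -0.4]
finger_gap: 0.701
```

```bash
python3 - <<'E'
from st import *
from rig import camera
for n in ["wrist","top"]:
    c=camera(n); np.savez(n+"6.npz",**c); cv2.imwrite(f"pics/{n}6.png",c["img"][:,:,::-1])
s=st()
P=cloud(load("wrist6"));b=(P[...,0]>.42)&(P[...,0]<.6)&(P[...,1]<-.18)&(P[...,1]>-.35)
for nm,z0,z1 in (("fin",.155,.17),("lid",.126,.134)):
    Q=P[b&(P[...,2]>z0)&(P[...,2]<z1)];print(nm,len(Q),rect(Q) if len(Q)>4 else "",np.median(Q[:,2]))
E
```

```text
11.93 q [ 0.59 -0.23  0.24  2.16 -0.62  0.9  -0.29] p [ 0.4076 -0.283   0.2527] r [-5.222e+01  6.000e-02 -8.304e+01] f [ 0.1 -0.6  0.1] [-0.13  0.81 -0.01] gap 0.695
fin 997 ((489.1009826660156, -271.338134765625), (31.084192276000977, 13.705840110778809), 7.3250203132629395) 0.1643674921857632
lid 15283 ((523.6285400390625, -291.3462829589844), (136.02474975585938, 135.75128173828125), 7.742612361907959) 0.13046056498398617
```

View pics/wrist6.png

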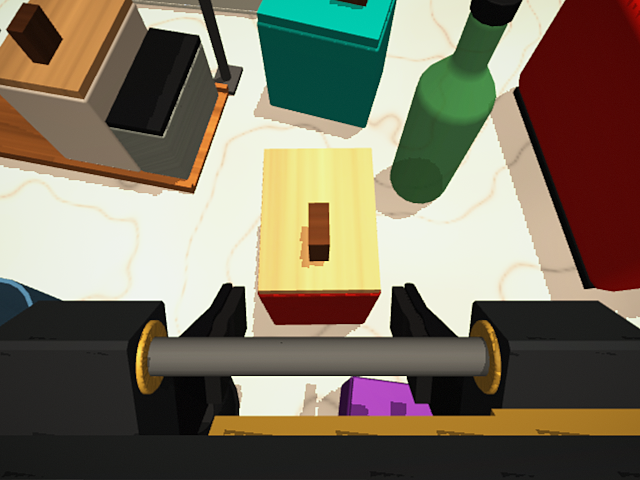

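```bash
python3 - <<'E'
from st import *
s=st()
rt=np.radians([-52,0,-82.7]);t=tcp([.4875,-.271,.156],rt);print(t)
plan(s["position"],s["ee_rot"],[(t,rt,7)],0.4)
E
```

```text
11.93 q [ 0.59 -0.23  0.24  2.16 -0.62  0.9  -0.29] p [ 0.4076 -0.283   0.2527] r [-5.222e+01  6.000e-02 -8.304e+01] f [ 0.1 -0.6  0.1] [-0.13  0.81 -0.01] gap 0.695
[ 0.49055336 -0.27060886  0.15205995]
[[[-0.01, 0.75, 0.03], [0.01, -0.01, 0.0], 0.4], [[-0.01, 0.75, 0.02], [0.0, -0.0, 0.01], 0.4], [[-0.02, 0.74, 0.03], [0.01, -0.01, 0.0], 0.4], [[-0.01, 0.75, 0.02], [0.0, -0.01, 0.01], 0.4], [[-0.01, 0.75, 0.03], [0.01, -0.01, -0.0], 0.4], [[-0.01, 0.75, 0.02], [0.0, -0.0, 0.0], 0.4], [[-0.01, 0.75, 0.02], [0.01, -0.01, 0.01], 0.4]]
max 0.75 end [ 0.4905 -0.2706  0.1519] [-0.907  0.    -1.443]
```

>>> jog_arm --deltas '[[[-0.01,0.8,0.03],[0,-0.01,0],0.4],[[-0.01,0.8,0.03],[0,-0.01,0],0.4],[[-0.01,0.8,0.03],[0,-0.01,0],0.4],[[-0.01,0.8,0.03],[0,-0.01,0],0.4],[[-0.01,0.8,0.03],[0,-0.01,0],0.4],[[-0.01,0.8,0.02],[0,0,0],0.4],[[0,0.4,0],[0,0,0],0.4],[[0,0,0],[0,0,0],0.4]]'

```text
time_s: 12.6
position: [0.4916, -0.2662, 0.1515]
ee_rot: [-0.912, -0.0, -1.439]
wrist_force: [0.5, 0.0, 0.8]
finger_gap: 0.702
```

```bash
python3 - <<'E'
from st import *
s=st()
rt=np.radians([-52,0,-82.7]);t=tcp([.4875,-.271,.156],rt);print(t)
plan(s["position"],s["ee_rot"],[(t,rt,1)],0.4)
E
```

```text
12.6 q [ 0.49  0.02  0.2   2.18 -0.85  0.64 -0.13] p [ 0.4916 -0.2662  0.1515] r [-5.228e+01 -1.000e-02 -8.244e+01] f [0.5 0.  0.8] [-0.1   0.93  0.03] gap 0.702
[ 0.49055336 -0.27060886  0.15205995]
[[[0.17, -0.05, -0.04], [0.05, 0.04, -0.03], 0.4]]
max 0.17 end [ 0.4906 -0.2706  0.1519] [-0.907 -0.    -1.444]
```

>>> jog_arm --deltas '[[[0.17,-0.05,-0.03],[0.05,0.04,-0.03],0.4],[[0,0,0],[0,0,0],-1],[[0,0,0],[0,0,0],-1],[[0,0,0],[0,0,0],-1],[[0,0,0],[0,0,0],-1],[[0,0,0],[0,0,0],-1],[[0,0,0],[0,0,0],-1],[[0,0,0],[0,0,0],-1]]'

```text
time_s: 13.27
position: [0.4907, -0.2724, 0.1552]
ee_rot: [-0.903, -0.003, -1.446]
wrist_force: [0.8, -0.1, 0.2]
finger_gap: 0.257
```

>>> jog_arm --deltas '[[[0,0,0],[0,0,0],-1],[[0,0,0],[0,0,0],-1],[[0,0,0],[0,0,0],-1],[[0,0,0],[0,0,0],-1],[[0,0,0],[0,0,0],-1],[[0,0,0],[0,0,0],-1],[[0,0,0],[0,0,0],-1],[[0,0,0],[0,0,0],-1]]'

```text
time_s: 13.93
position: [0.4906, -0.2723, 0.1549]
ee_rot: [-0.903, -0.003, -1.446]
wrist_force: [-1.6, 1.2, -1.2]
finger_gap: 0.155
```

```bash
python3 - <<'E'
from st import *
s=st();p=s["position"]
plan(p,s["ee_rot"],[(p+[0,0,.04],s["ee_rot"],6)],-1)
E
```

```text
13.93 q [ 0.49  0.01  0.21  2.18 -0.86  0.64 -0.11] p [ 0.4906 -0.2723  0.1549] r [-51.76  -0.16 -82.85] f [-1.6  1.2 -1.2] [0.01 1.18 0.17] gap 0.155
[[[0.0, -0.21, 0.17], [0.0, 0.0, 0.0], -1], [[0.0, -0.21, 0.16], [0.0, 0.0, 0.0], -1], [[0.0, -0.21, 0.17], [0.0, 0.0, 0.0], -1], [[0.0, -0.21, 0.16], [0.0, 0.0, 0.0], -1], [[0.0, -0.21, 0.17], [0.0, 0.0, 0.0], -1], [[0.0, -0.21, 0.16], [0.0, 0.0, 0.0], -1]]
max 0.21 end [ 0.4905 -0.2722  0.195 ] [-0.903 -0.003 -1.446]
```

>>> jog_arm --deltas '[[[0,0,0],[0,0,0],-0.4],[[0,0,0],[0,0,0],-0.4],[[0,0,0],[0,0,0],-0.4],[[0,0.06,-0.05],[0,0,0],-0.4],[[0,0.06,-0.05],[0,0,0],-0.4],[[0,0.05,-0.04],[0,0,0],-0.4],[[0,0,0],[0,0,0],-0.4],[[0,0,0],[0,0,0],-0.4]]'

```text
time_s: 14.6
position: [0.4905, -0.2724, 0.1494]
ee_rot: [-0.903, -0.003, -1.446]
wrist_force: [0.5, 0.1, 0.3]
finger_gap: 0.297
```

>>> jog_arm --deltas '[[[0,0,0],[0,0,0],-1],[[0,0,0],[0,0,0],-1],[[0,0,0],[0,0,0],-1],[[0,0,0],[0,0,0],-1],[[0,0,0],[0,0,0],-1],[[0,0,0],[0,0,0],-1],[[0,0,0],[0,0,0],-1],[[0,0,0],[0,0,0],-1]]'

```text
time_s: 15.27
position: [0.4906, -0.2726, 0.1496]
ee_rot: [-0.903, -0.003, -1.446]
wrist_force: [1.0, -0.7, -1.7]
finger_gap: 0.158
```

```bash
python3 - <<'E'
from st import *
s=st();p=s["position"]
E
```

```text
15.27 q [ 0.49  0.02  0.21  2.19 -0.88  0.64 -0.09] p [ 0.4906 -0.2726  0.1496] r [-51.75  -0.17 -82.86] f [ 1.  -0.7 -1.7] [-0.26  0.93 -0.15] gap 0.158
```

>>> jog_arm --deltas '[[[0,-0.1,0.08],[0,0,0],-1],[[0,-0.2,0.16],[0,0,0],-1],[[0,-0.25,0.2],[0,0,0],-1],[[0,-0.25,0.2],[0,0,0],-1],[[0,-0.25,0.2],[0,0,0],-1],[[0,-0.15,0.12],[0,0,0],-1],[[0,0,0],[0,0,0],-1],[[0,0,0],[0,0,0],-1]]'

```text
time_s: 15.93
position: [0.4908, -0.2722, 0.1881]
ee_rot: [-0.903, -0.003, -1.446]
wrist_force: [0.2, 0.1, -4.2]
finger_gap: 0.158
```

```bash
python3 - <<'E'
from st import *
from rig import camera
for n in ["wrist","side"]:
    c=camera(n); np.savez(n+"7.npz",**c); cv2.imwrite(f"pics/{n}7.png",c["img"][:,:,::-1])
s=st()
P=cloud(load("wrist7"));b=(P[...,0]>.42)&(P[...,0]<.6)&(P[...,1]<-.2)&(P[...,1]>-.33)&(P[...,2]>.15)&(P[...,2]<.185)
Q=P[b];print(len(Q),np.percentile(Q[:,2],[5,50,95]))
A=np.c_[Q[:,0]-.51,Q[:,1]+.27,np.ones(len(Q))];k=np.ones(len(Q),bool)
for _ in range(6):
    x=np.linalg.lstsq(A[k],Q[k,2],rcond=None)[0];r=Q[:,2]-A@x;k=abs(r)<.003
print("lid plane slope deg",np.degrees(x[:2]),x[2],k.sum())
E
```

```text
16.03 q [ 0.49 -0.04  0.2   2.15 -0.77  0.69 -0.22] p [ 0.4905 -0.2721  0.1874] r [-51.79  -0.14 -82.84] f [-0.4 -0.  -3.8] [-0.24  1.45  0.  ] gap 0.159
23792 [0.16786264 0.16884654 0.16986759]
lid plane slope deg [-0.09901699 -0.06782446] 0.16888791550496526 23740
```

View pics/side7.png

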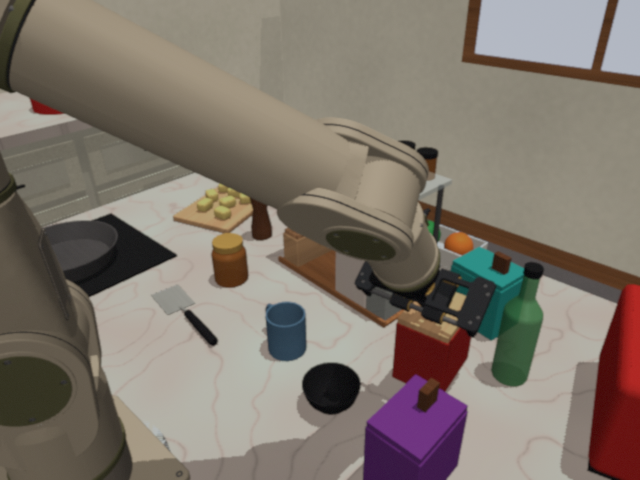

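View pics/wrist7.png

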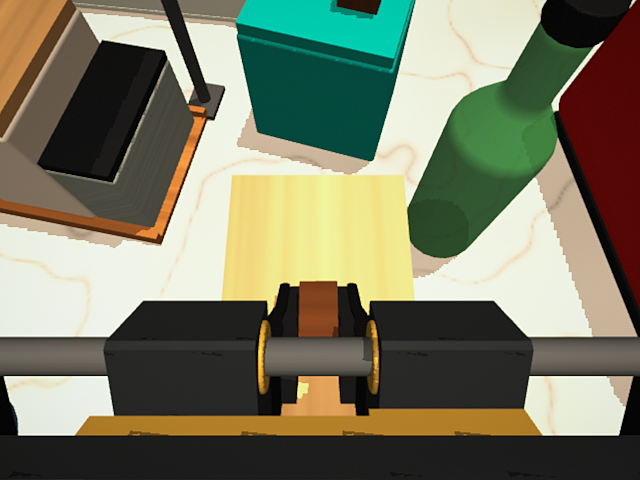

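```bash
cat >> kin.py <<'E'
def nearest(p,rpy,q):
    R=Rm(rpy)
    def f(x):
        a,b=fk(x);return np.r_[(a-p)*50,(R.inv()*b).as_rotvec()*10,(x-q)*.01]
    r=least_squares(f,np.clip(q,lo+1e-4,hi-1e-4),bounds=(lo,hi),max_nfev=300);return r.x,np.abs(r.fun[:6]).max()
E
python3 - <<'E'
from st import *
s=st();p=s["position"];r=np.array(s["ee_rot"]);rt=np.array([r[0],0,np.radians(-94.5)])
w=[([.485,-.262,.25],r,4),([.4957,.05,.25],rt,20),([.5057,.099,.18],rt,8),([.5057,.099,.1706],rt,4),(np.array([.5057,.099,.1706])+.14*EX,rt,10)]
plan(p,r,w[:3],-1)
q=np.array(s["q"]);p0,r0=np.array(p),r
for pt,rr,n in w:
    for i in range(1,n+1): q,e=nearest(p0+(np.array(pt)-p0)*i/n,r0+(rr-r0)*i/n,q)
    p0,r0=np.array(pt),rr;print(q.round(2),round(e,4))
E
```

```text
16.03 q [ 0.49 -0.04  0.2   2.15 -0.77  0.69 -0.22] p [ 0.4905 -0.2721  0.1874] r [-51.79  -0.14 -82.84] f [-0.4 -0.  -3.8] [-0.24  1.45  0.  ] gap 0.159
[[[-0.11, -0.52, 0.35], [0.0, 0.0, 0.0], -1], [[-0.1, -0.52, 0.36], [0.0, 0.0, 0.0], -1], [[-0.11, -0.51, 0.35], [0.0, 0.0, 0.0], -1], [[-0.1, -0.52, 0.36], [0.0, 0.0, 0.0], -1], [[-0.62, 0.06, 0.08], [-0.0, 0.08, -0.06], -1], [[-0.62, 0.05, 0.07], [-0.0, 0.07, -0.06], -1], [[-0.61, 0.06, 0.07], [-0.0, 0.08, -0.06], -1], [[-0.62, 0.04, 0.06], [-0.0, 0.08, -0.06], -1]]
[[[-0.62, 0.05, 0.06], [-0.0, 0.08, -0.06], -1], [[-0.62, 0.04, 0.05], [-0.0, 0.07, -0.06], -1], [[-0.62, 0.04, 0.05], [-0.0, 0.08, -0.05], -1], [[-0.63, 0.03, 0.05], [-0.0, 0.08, -0.06], -1], [[-0.62, 0.03, 0.03], [-0.0, 0.07, -0.06], -1], [[-0.62, 0.02, 0.04], [-0.0, 0.08, -0.06], -1], [[-0.63, 0.03, 0.03], [-0.0, 0.08, -0.06], -1], [[-0.62, 0.01, 0.02], [-0.0, 0.07, -0.06], -1]]
[[[-0.62, 0.02, 0.02], [-0.0, 0.08, -0.06], -1], [[-0.63, 0.01, 0.01], [-0.0, 0.08, -0.06], -1], [[-0.62, 0.0, 0.01], [-0.0, 0.08, -0.06], -1], [[-0.63, 0.01, 0.0], [-0.0, 0.07, -0.06], -1],
[... 167 characters left out ...]
1], [-0.0, 0.08, -0.06], -1]]
[[[-0.25, 0.29, -0.19], [-0.0, 0.0, -0.0], -1], [[-0.25, 0.29, -0.2], [-0.0, 0.0, -0.0], -1], [[-0.25, 0.3, -0.19], [-0.0, 0.0, -0.0], -1], [[-0.24, 0.29, -0.19], [-0.0, 0.0, -0.0], -1], [[-0.25, 0.3, -0.19], [-0.0, 0.0, -0.0], -1], [[-0.25, 0.29, -0.2], [-0.0, 0.0, -0.0], -1], [[-0.25, 0.29, -0.19], [-0.0, 0.0, -0.0], -1], [[-0.25, 0.3, -0.19], [-0.0, 0.0, -0.0], -1]]
max 0.63 end [0.5058 0.0991 0.18  ] [-0.904  0.    -1.649]
[ 0.5  -0.14  0.17  2.1  -0.64  0.79 -0.4 ] 0.0
[ 0.66 -0.49 -0.78  2.26 -0.33  0.6  -1.62] 0.0
[ 0.84 -0.43 -1.12  2.3  -0.27  0.42 -1.81] 0.0
[ 0.86 -0.42 -1.15  2.31 -0.26  0.4  -1.82] 0.0
[ 0.39  0.15 -0.76  2.04  0.8   0.5  -2.6 ] 0.0
```

```bash
cat > sim.py <<'E'
from st import *
s=st();p=s["position"];r=np.array(s["ee_rot"])
def run(w,verbose=False):
    q=np.array(s["q"]);p0,r0=np.array(p),r;mm=[]
    for pt,rr,n in w:
        pt=np.array(pt,float);mw=9
        for i in range(1,n+1):
            q,e=nearest(p0+(pt-p0)*i/n,r0+(rr-r0)*i/n,q);mw=min(mw,np.minimum(q-lo,hi-q).min())
        p0,r0=pt,rr;mm.append(round(mw,2))
        if e>.01: mm.append('E%.3f'%e)
    return q.round(2),mm
def T(x,y,z): return np.r_[.6621,.0466,0]+x*EX+y*EY+np.r_[0,0,z]
Y=lambda d:np.array([r[0],0,np.radians(d)])
E
python3 - <<'E'
from sim import *
for yc in (.033,):
  tail=[(T(-.16,yc,.19),Y(-94.5),4),(T(-.16,yc,.1706),Y(-94.5),3),(T(-.02,yc,.1706),Y(-94.5),8),(T(-.02,.025,.157),Y(-94.5),3)]
  for zt in (.22,.25,.30):
    for nm,mid in dict(direct=[([.4957,.05,zt],Y(-94.5),8)],
      yawlate=[([.4957,.05,zt],Y(-83),8)],
      yawfirst=[([.485,-.26,zt],Y(-94.5),4),([.4957,.05,zt],Y(-94.5),8)],
      over=[([.485,-.26,zt],Y(-125),4),([.4957,.05,zt],Y(-125),8)],
      under=[([.4957,.05,zt],Y(-60),8)],
      under2=[([.4957,.05,zt],Y(-40),8)]).items():
        print(zt,nm,*run([([.485,-.262,zt],r,3)]+mid+tail))
E
```

```text
16.03 q [ 0.49 -0.04  0.2   2.15 -0.77  0.69 -0.22] p [ 0.4905 -0.2721  0.1874] r [-51.79  -0.14 -82.84] f [-0.4 -0.  -3.8] [-0.24  1.45  0.  ] gap 0.159
0.22 direct [ 0.36  0.15 -0.69  2.06  0.81  0.46 -2.6 ] [np.float64(0.27), np.float64(0.03), np.float64(0.04), np.float64(0.06), np.float64(0.0), np.float64(0.0)]
0.22 yawlate [ 0.36  0.15 -0.69  2.06  0.81  0.46 -2.6 ] [np.float64(0.27), np.float64(0.09), np.float64(0.05), np.float64(0.05), np.float64(0.0), np.float64(0.0)]
0.22 yawfirst [ 0.36  0.15 -0.69  2.06  0.81  0.46 -2.6 ] [np.float64(0.27), np.float64(0.22), np.float64(0.04), np.float64(0.05), np.float64(0.08), np.float64(0.0), np.float64(0.0)]
0.22 over [ 0.36  0.15 -0.69  2.06  0.81  0.46 -2.6 ] [np.float64(0.27), np.float64(0.19), np.float64(0.0), np.float64(0.04), np.float64(0.1), np.float64(0.0), np.float64(0.0)]
0.22 under [ 0.36  0.15 -0.69  2.06  0.81  0.46 -2.6 ] [np.float64(0.27), np.float64(0.14), np.float64(0.02), np.float64(0.03), np.float64(0.0), np.float64(0.0)]
0.22 under2 [ 0.36  0.15 -0.69  2.06  0.81  0.46 -2.6 ] [np.float64(0.27), np.float64(0.22), np.f
[... 1376 characters left out ...]
0.0), np.float64(0.0)]
0.3 yawfirst [ 0.36  0.15 -0.69  2.06  0.81  0.46 -2.6 ] [np.float64(0.31), np.float64(0.26), np.float64(0.0), np.float64(0.02), np.float64(0.11), np.float64(0.0), np.float64(0.0)]
0.3 over [ 0.36  0.15 -0.69  2.06  0.81  0.46 -2.6 ] [np.float64(0.31), np.float64(0.2), np.float64(0.0), np.float64(0.02), np.float64(0.1), np.float64(0.0), np.float64(0.0)]
0.3 under [ 0.36  0.15 -0.69  2.06  0.81  0.46 -2.6 ] [np.float64(0.31), np.float64(0.14), np.float64(0.03), np.float64(0.04), np.float64(0.0), np.float64(0.0)]
0.3 under2 [ 0.36  0.15 -0.69  2.06  0.81  0.46 -2.6 ] [np.float64(0.31), np.float64(0.25), np.float64(0.0), np.float64(0.01), np.float64(0.0), np.float64(0.0)]
```

```bash
python3 - <<'E'
from sim import *
def scan(t,rr):
    R=Rm(rr);q=None
    for q1 in np.arange(1.0,-1.6,-.2):
        best=None
        for sd in range(6):
            st0=np.array([q1,.1,-q1,2.1,.6,.4,-2.3]) if q is None else q.copy()
            st0=st0+np.random.default_rng(sd).normal(0,.05*sd,7);st0[0]=q1
            f=lambda x:np.r_[(fk(np.r_[q1,x])[0]-t)*50,(R.inv()*fk(np.r_[q1,x])[1]).as_rotvec()*10]
            o=least_squares(f,st0[1:])
            if np.abs(o.fun).max()<1e-4: best=np.r_[q1,o.x];break
        if best is not None: q=best;print(q.round(2),round(np.minimum(q-lo,hi-q).min(),2))
print("home");scan(T(-.02,.025,.157),Y(-94.5))
print("entry");scan(T(-.16,.033,.1706),Y(-94.5))
print("mid");scan(T(-.09,.033,.1706),Y(-94.5))
E
```

```text
16.03 q [ 0.49 -0.04  0.2   2.15 -0.77  0.69 -0.22] p [ 0.4905 -0.2721  0.1874] r [-51.79  -0.14 -82.84] f [-0.4 -0.  -3.8] [-0.24  1.45  0.  ] gap 0.159
home
[ 1.    0.64 -1.56  2.04  1.39  0.88 -2.87] -0.27
[ 0.8   0.29 -1.19  2.04  1.05  0.57 -2.74] -0.14
[ 0.6   0.2  -0.96  2.05  0.92  0.5  -2.67] -0.07
[ 0.4   0.16 -0.74  2.06  0.83  0.46 -2.61] -0.01
[ 0.2   0.13 -0.53  2.07  0.76  0.44 -2.57] 0.03
[ 0.    0.11 -0.32  2.08  0.71  0.42 -2.53] 0.07
[-0.2   0.1  -0.11  2.09  0.66  0.41 -2.5 ] 0.1
[-0.4   0.09  0.1   2.1   0.62  0.39 -2.46] 0.14
[-0.6   0.09  0.31  2.11  0.58  0.38 -2.43] 0.17
[-0.8   0.09  0.52  2.11  0.54  0.37 -2.39] 0.21
[-1.    0.09  0.73  2.12  0.48  0.36 -2.34] 0.26
[-1.2   0.11  0.95  2.13  0.4   0.34 -2.27] 0.28
[-1.4   0.15  1.18  2.13  0.23  0.32 -2.11] 0.16
entry
[ 1.   -0.53 -1.21  2.31 -0.62  0.44 -1.49] -0.03
[ 0.8  -0.38 -1.1   2.31 -0.17  0.39 -1.89] 0.11
[ 0.6  -0.3  -0.95  2.32  0.13  0.4  -2.16] 0.1
[ 0.4  -0.26 -0.79  2.32  0.31  0.42 -2.32] 0.1
[ 0.2  -0.23 -0.62  2.33  0.43  0.45 -2.44] 0.09
[ 0.   -0.22 -0.45  2.34  0.53  0.47 -2.52] 0.08
[-
[... 289 characters left out ...]
 -0.27
[-1.4  -0.46  0.78  2.39  1.09  0.81 -2.92] -0.32
mid
[ 1.   -0.06 -1.33  2.17  0.52  0.41 -2.41] 0.14
[ 0.8  -0.04 -1.14  2.18  0.56  0.43 -2.46] 0.14
[ 0.6  -0.04 -0.95  2.18  0.59  0.43 -2.48] 0.12
[ 0.4  -0.04 -0.77  2.19  0.6   0.44 -2.5 ] 0.1
[ 0.2  -0.05 -0.57  2.2   0.62  0.45 -2.52] 0.08
[ 0.   -0.05 -0.38  2.2   0.63  0.45 -2.54] 0.06
[-0.2  -0.06 -0.19  2.21  0.65  0.46 -2.55] 0.05
[-0.4  -0.07  0.01  2.22  0.67  0.47 -2.57] 0.03
[-0.6  -0.08  0.2   2.23  0.7   0.48 -2.59] 0.01
[-0.8  -0.1   0.39  2.24  0.74  0.49 -2.62] -0.02
[-1.   -0.12  0.59  2.25  0.79  0.51 -2.65] -0.05
[-1.2  -0.16  0.77  2.26  0.85  0.54 -2.69] -0.09
[-1.4  -0.22  0.95  2.26  0.95  0.59 -2.75] -0.15
```

```bash
python3 - <<'E'
from sim import *
w=[([.488,-.262,.245],r,4),([.4957,.05,.245],Y(-84),20),(T(-.165,.033,.20),Y(-94.5),8)]
print(run(w+[(T(-.165,.033,.1706),Y(-94.5),3),(T(-.02,.033,.1706),Y(-94.5),8)]))
plan(p,r,w,-1)
E
```

```text
16.03 q [ 0.49 -0.04  0.2   2.15 -0.77  0.69 -0.22] p [ 0.4905 -0.2721  0.1874] r [-51.79  -0.14 -82.84] f [-0.4 -0.  -3.8] [-0.24  1.45  0.  ] gap 0.159
(array([ 0.5 ,  0.16, -0.86,  2.04,  0.82,  0.5 , -2.6 ]), [np.float64(0.28), np.float64(0.07), np.float64(0.04), np.float64(0.05), np.float64(0.0)])
[[[-0.1, -0.46, 0.35], [0.0, 0.0, 0.0], -1], [[-0.1, -0.46, 0.34], [0.0, 0.0, 0.0], -1], [[-0.11, -0.46, 0.35], [0.0, 0.0, 0.0], -1], [[-0.1, -0.46, 0.35], [0.0, 0.0, 0.0], -1], [[-0.61, 0.05, 0.07], [-0.0, 0.01, -0.01], -1], [[-0.62, 0.06, 0.07], [-0.0, 0.01, -0.0], -1], [[-0.62, 0.06, 0.08], [-0.0, 0.0, -0.01], -1], [[-0.62, 0.05, 0.07], [-0.0, 0.01, -0.0], -1]]
[[[-0.61, 0.06, 0.07], [-0.0, 0.01, -0.01], -1], [[-0.62, 0.05, 0.07], [-0.0, 0.01, -0.0], -1], [[-0.62, 0.05, 0.07], [-0.0, 0.01, -0.01], -1], [[-0.62, 0.06, 0.07], [-0.0, 0.01, -0.0], -1], [[-0.62, 0.05, 0.07], [-0.0, 0.0, -0.01], -1], [[-0.61, 0.06, 0.07], [-0.0, 0.01, -0.0], -1], [[-0.62, 0.05, 0.07], [-0.0, 0.01, -0.01], -1], [[-0.62, 0.05, 0.07], [-0.0, 0.01, -0.0], -1]]
[[[-0.62, 0.05, 0.07], [-0.0, 0.01, -0.01], -1], [[-0.62, 0.06, 0.06], [-0.0, 0.01, -0.0], -1], [[-0.61, 0.05, 0.07], [-0.0, 0.0, -0.01], -1], [[-0.62, 0.05, 0.07], [-0.0, 0.01, -0.0], -1], [[-0.62, 0.05, 0.06], [-0.0, 0.01, -0.01], -1], [[-0.62, 0.05, 0.07], [-0.0, 0.01, -0.0], -1], [[-0.62, 0.05, 0.06], [-0.0, 0.01, -0.01], -1], [[-0.62, 0.05, 0.06], [-0.0, 0.01, -0.0], -1]]
[[[-0.21, 0.21, -0.1], [-0.0, 0.17, -0.14], -1], [[-0.21, 0.2, -0.11], [-0.0, 0.17, -0.13], -1], [[-0.21, 0.19, -0.11], [-0.0, 0.17, -0.14], -1], [[-0.21, 0.2, -0.11], [-0.0, 0.17, -0.13], -1], [[-0.21, 0.19, -0.12], [-0.0, 0.18, -0.14], -1], [[-0.21, 0.19, -0.13], [-0.0, 0.17, -0.13], -1], [[-0.22, 0.19, -0.12], [-0.0, 0.17, -0.14], -1], [[-0.21, 0.18, -0.13], [-0.0, 0.17, -0.13], -1]]
max 0.62 end [0.5003 0.0925 0.2001] [-0.904  0.    -1.649]
```

>>> jog_arm --deltas '[[[-0.1,-0.46,0.35],[0,0,0],-1],[[-0.1,-0.46,0.35],[0,0,0],-1],[[-0.1,-0.46,0.35],[0,0,0],-1],[[-0.1,-0.46,0.35],[0,0,0],-1],[[-0.5,0.05,0.07],[0,0,0],-1],[[-0.62,0.06,0.07],[0,0.01,-0.01],-1],[[-0.62,0.06,0.07],[0,0,0],-1],[[-0.62,0.05,0.07],[0,0.01,-0.01],-1]]'

```text
time_s: 16.7
position: [0.4897, -0.2018, 0.2448]
ee_rot: [-0.904, -0.002, -1.449]
wrist_force: [0.5, 0.6, -4.7]
finger_gap: 0.163
```

>>> jog_arm --deltas '[[[-0.62,0.06,0.07],[0,0.01,-0.01],-1],[[-0.62,0.06,0.07],[0,0,0],-1],[[-0.62,0.05,0.07],[0,0.01,-0.01],-1],[[-0.62,0.06,0.07],[0,0.01,0],-1],[[-0.62,0.05,0.07],[0,0,0],-1],[[-0.62,0.06,0.07],[0,0.01,0],-1],[[-0.62,0.05,0.07],[0,0.01,-0.01],-1],[[-0.62,0.05,0.07],[0,0.01,0],-1]]'

```text
time_s: 17.37
position: [0.4926, -0.0764, 0.2443]
ee_rot: [-0.905, -0.001, -1.456]
wrist_force: [-0.8, 0.1, -3.5]
finger_gap: 0.158
```

>>> jog_arm --deltas '[[[-0.62,0.05,0.07],[0,0.01,-0.01],-1],[[-0.62,0.05,0.06],[0,0.01,0],-1],[[-0.62,0.05,0.07],[0,0,0],-1],[[-0.62,0.05,0.07],[0,0.01,0],-1],[[-0.62,0.05,0.06],[0,0.01,-0.01],-1],[[-0.62,0.05,0.07],[0,0.01,0],-1],[[-0.62,0.05,0.06],[0,0.01,-0.01],-1],[[-0.62,0.05,0.06],[0,0.01,0],-1]]'

```text
time_s: 18.03
position: [0.495, 0.0486, 0.2443]
ee_rot: [-0.905, 0.001, -1.463]
wrist_force: [0.9, -0.3, -4.0]
finger_gap: 0.155
```

```bash
python3 - <<'E'
from sim import *
w=[(T(-.165,.033,.20),Y(-94.5),8)]
print(T(-.165,.033,.2));plan(p,r,w,-1)
E
```

```text
18.03 q [ 0.47 -0.43 -0.56  2.28 -0.4   0.58 -1.32] p [0.495  0.0486 0.2443] r [-5.185e+01  4.000e-02 -8.384e+01] f [ 0.9 -0.3 -4. ] [-0.2   1.45 -0.01] gap 0.155
[0.50019779 0.09244402 0.2       ]
[[[-0.22, 0.21, -0.1], [0.0, 0.17, -0.14], -1], [[-0.21, 0.2, -0.1], [0.0, 0.18, -0.14], -1], [[-0.22, 0.2, -0.11], [0.0, 0.17, -0.13], -1], [[-0.22, 0.19, -0.11], [0.0, 0.18, -0.14], -1], [[-0.22, 0.19, -0.11], [0.0, 0.17, -0.14], -1], [[-0.21, 0.19, -0.12], [0.0, 0.17, -0.14], -1], [[-0.22, 0.19, -0.12], [0.0, 0.18, -0.14], -1], [[-0.23, 0.18, -0.13], [0.0, 0.17, -0.13], -1]]
max 0.23 end [0.5001 0.0926 0.2   ] [-0.905  0.    -1.649]
```

>>> jog_arm --deltas '[[[-0.22,0.21,-0.1],[0,0.17,-0.14],-1],[[-0.22,0.2,-0.1],[0,0.17,-0.14],-1],[[-0.22,0.2,-0.11],[0,0.18,-0.14],-1],[[-0.22,0.19,-0.11],[0,0.17,-0.14],-1],[[-0.22,0.19,-0.11],[0,0.17,-0.14],-1],[[-0.22,0.19,-0.12],[0,0.18,-0.14],-1],[[-0.22,0.19,-0.12],[0,0.17,-0.14],-1],[[-0.22,0.18,-0.13],[0,0.17,-0.13],-1]]'

```text
time_s: 18.7
position: [0.5002, 0.0922, 0.1998]
ee_rot: [-0.905, -0.001, -1.65]
wrist_force: [0.6, 0.0, -4.9]
finger_gap: 0.159
```

```bash
python3 - <<'E'
from sim import *
w=[(T(-.165,.033,.1706),Y(-94.5),6)]
print(w[0]);plan(p,r,w,-1)
E
```

```text
18.7 q [ 0.74 -0.44 -1.01  2.29 -0.26  0.48 -1.8 ] p [0.5002 0.0922 0.1998] r [-5.184e+01 -8.000e-02 -9.454e+01] f [ 0.6  0.  -4.9] [ 0.1   1.42 -0.02] gap 0.159
(array([0.50019779, 0.09244402, 0.1706    ]), array([-0.90474157,  0.        , -1.64933614]), 6)
[[[-0.0, 0.15, -0.12], [0.0, 0.0, 0.0], -1], [[-0.0, 0.16, -0.12], [0.0, 0.0, 0.0], -1], [[-0.01, 0.15, -0.12], [0.0, 0.0, 0.01], -1], [[0.0, 0.15, -0.12], [0.0, 0.0, -0.0], -1], [[0.0, 0.15, -0.12], [0.0, 0.0, 0.0], -1], [[-0.0, 0.16, -0.12], [0.0, 0.0, 0.0], -1]]
max 0.16 end [0.5003 0.0924 0.1706] [-9.050e-01 -1.000e-03 -1.649e+00]
```

>>> jog_arm --deltas '[[[0,0.15,-0.12],[0,0,0],-1],[[0,0.15,-0.12],[0,0,0],-1],[[0,0.15,-0.12],[0,0,0],-1],[[0,0.15,-0.12],[0,0,0],-1],[[0,0.15,-0.12],[0,0,0],-1],[[0,0.15,-0.12],[0,0,0],-1],[[0,0,0],[0,0,0],-1],[[0,0,0],[0,0,0],-1]]'

```text
time_s: 19.37
position: [0.5005, 0.0916, 0.1718]
ee_rot: [-0.903, -0.002, -1.649]
wrist_force: [0.0, -0.0, -3.2]
finger_gap: 0.158
```

```bash
python3 - <<'E'
from sim import *
from rig import camera
for n in ["wrist","side"]:
    c=camera(n); np.savez(n+"8.npz",**c); cv2.imwrite(f"pics/{n}8.png",c["img"][:,:,::-1])
P=cloud(load("wrist8"))
X=P-np.r_[.6621,.0466,0];rx=X@EX;ry=X@EY
# red lid: z~.151
m=(rx>-.21)&(rx<-.07)&(ry>-.05)&(ry<.12)&(P[...,2]>.14)&(P[...,2]<.16)
print("red lid",m.sum(),np.median(P[m][:,2]),"rx",np.percentile(rx[m],[1,99]),"ry",np.percentile(ry[m],[.5,99.5]))
m=(rx>-.06)&(rx<.07)&(ry>-.13)&(ry<.0)&(P[...,2]>.131)&(P[...,2]<.141)
print("white lid",m.sum(),"ry",np.percentile(ry[m],[.5,99.5]),"rx min",np.percentile(rx[m],.5))
m=(rx>-.06)&(rx<.07)&(ry>.09)&(ry<.18)&(P[...,2]>.08)&(P[...,2]<.1)
print("salt",m.sum(),"ry",np.percentile(ry[m],[.5,99.5]))
w=[(T(-.03,.033,.1706),Y(-94.5),9)]
print(run(w));plan(p,r,w,-1)
E
```

```text
19.37 q [ 0.8  -0.41 -1.09  2.32 -0.23  0.4  -1.83] p [0.5005 0.0916 0.1718] r [-5.177e+01 -9.000e-02 -9.449e+01] f [ 0.  -0.  -3.2] [ 0.05  1.42 -0.05] gap 0.158
red lid 23685 0.15254095382260485 rx [-0.19660285 -0.08703086] ry [-0.01032303  0.07478642]
white lid 18585 ry [-0.10756633 -0.02180295] rx min -0.05985453164067413
salt 10688 ry [0.11030888 0.16052917]
(array([ 0.54,  0.14, -0.9 ,  2.06,  0.81,  0.5 , -2.6 ]), [np.float64(0.0)])
[[[-0.0, 0.37, 0.47], [-0.0, 0.0, 0.0], -1], [[-0.01, 0.38, 0.46], [-0.0, 0.0, 0.0], -1], [[-0.0, 0.37, 0.47], [-0.0, 0.0, 0.0], -1], [[-0.01, 0.38, 0.47], [-0.0, 0.0, 0.0], -1], [[0.0, 0.37, 0.46], [-0.0, 0.01, 0.01], -1], [[-0.0, 0.38, 0.47], [-0.0, -0.0, -0.0], -1], [[-0.01, 0.37, 0.47], [-0.0, -0.0, -0.0], -1], [[-0.0, 0.38, 0.47], [-0.0, -0.0, -0.0], -1]]
[[[-0.0, 0.37, 0.46], [-0.0, 0.0, 0.0], -1]]
max 0.47 end [0.6347 0.0818 0.1706] [-0.903 -0.    -1.649]
```

View pics/wrist8.png

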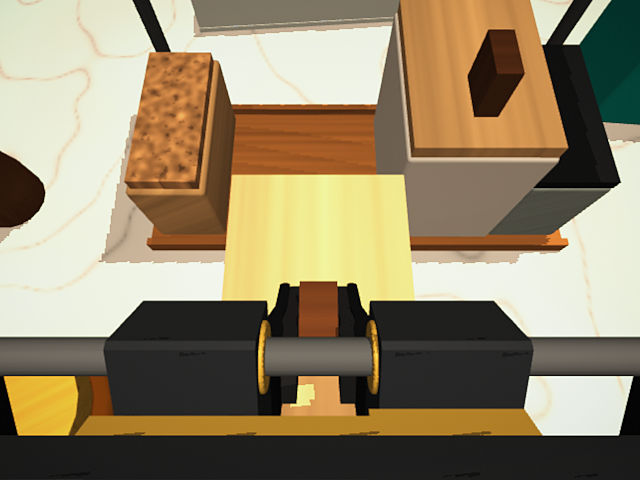

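View pics/side8.png

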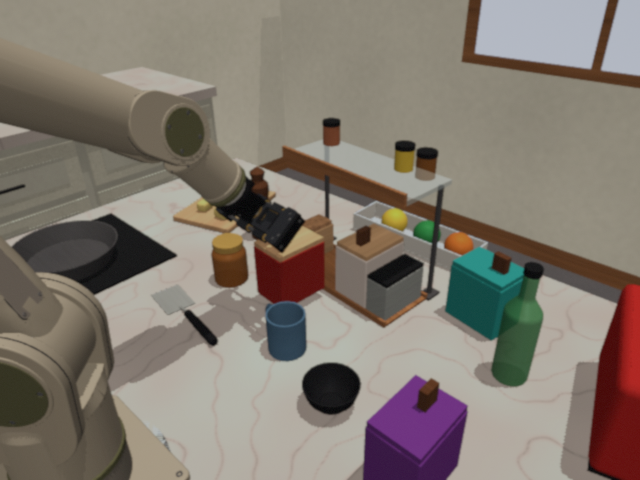

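>>> jog_arm --deltas '[[[0,0.41,0.42],[0,0,0],-1],[[0,0.4,0.44],[0,0,0],-1],[[0,0.37,0.46],[0,0,0],-1],[[0,0.37,0.46],[0,0,0],-1],[[0,0,0],[0,0,0],-1],[[0,0,0],[0,0,0],-1],[[0,0,0],[0,0,0],-1],[[0,0,0],[0,0,0],-1]]'

```text
time_s: 20.13
position: [0.5588, 0.0873, 0.169]
ee_rot: [-0.903, -0.002, -1.649]
wrist_force: [-0.5, 0.3, -3.7]
finger_gap: 0.157
```

```bash
python3 - <<'E'
from sim import *
X=p-np.r_[.6621,.0466,0];print("rack",X@EX,X@EY)
w=[(T(-.025,.033,.1700),Y(-94.5),8)]
print(run(w));plan(p,r,w,-1)
E
```

```text
20.13 q [ 1.16 -0.28 -1.4   2.21 -0.09  0.35 -1.9 ] p [0.5588 0.0873 0.169 ] r [-51.75  -0.13 -94.45] f [-0.5  0.3 -3.7] [ 0.05  1.43 -0.02] gap 0.157
rack -0.10619804702422932 0.03245854168793951
(array([ 0.5 ,  0.15, -0.86,  2.05,  0.81,  0.5 , -2.6 ]), [np.float64(0.0)])
[[[-0.0, 0.25, 0.32], [-0.0, 0.0, 0.0], -1], [[-0.0, 0.24, 0.32], [-0.0, 0.0, 0.0], -1], [[-0.01, 0.25, 0.33], [-0.0, 0.01, 0.0], -1], [[0.0, 0.25, 0.32], [-0.0, -0.0, 0.01], -1], [[-0.0, 0.25, 0.32], [-0.0, 0.0, -0.0], -1], [[-0.0, 0.24, 0.32], [-0.0, 0.0, -0.0], -1], [[-0.01, 0.25, 0.32], [-0.0, 0.01, 0.0], -1], [[-0.0, 0.25, 0.33], [-0.0, -0.0, 0.0], -1]]
max 0.33 end [0.6399 0.0815 0.1701] [-0.903 -0.    -1.65 ]
```

>>> jog_arm --deltas '[[[0,0.25,0.32],[0,0,0],-1],[[0,0.25,0.32],[0,0,0],-1],[[0,0.25,0.32],[0,0,0],-1],[[0,0,0],[0,0,0],-1],[[0,0,0],[0,0,0],-1],[[0,0,0],[0,0,0],-1],[[0,0,0],[0,0,0],-1],[[0,0,0],[0,0,0],-1]]'

```text
time_s: 20.8
position: [0.5734, 0.0863, 0.1673]
ee_rot: [-0.918, -0.003, -1.646]
wrist_force: [-1.0, 0.3, -3.1]
finger_gap: 0.158
```

```bash
python3 - <<'E'
from sim import *
X=p-np.r_[.6621,.0466,0];print("rack",X@EX,X@EY)
w=[(T(-.025,.033,.1700),Y(-94.5),8)]
print(run(w));plan(p,r,w,-1)
E
```

```text
20.8 q [ 1.16 -0.07 -1.46  2.17  0.46  0.41 -2.34] p [0.5734 0.0863 0.1673] r [-52.61  -0.19 -94.33] f [-1.   0.3 -3.1] [0.08 1.46 0.03] gap 0.158
rack -0.09152485932465913 0.032649018175739467
(array([ 0.62,  0.18, -0.99,  2.03,  0.84,  0.53, -2.6 ]), [np.float64(0.0)])
[[[-0.0, 0.19, 0.27], [-0.0, 0.01, 0.0], -1], [[-0.0, 0.19, 0.27], [-0.0, 0.0, 0.0], -1], [[-0.0, 0.19, 0.28], [-0.0, 0.01, 0.0], -1], [[-0.0, 0.2, 0.27], [-0.0, 0.0, 0.0], -1], [[-0.01, 0.19, 0.27], [-0.0, 0.01, 0.0], -1], [[0.0, 0.19, 0.27], [-0.0, 0.0, 0.01], -1], [[0.0, 0.19, 0.28], [-0.0, 0.01, -0.0], -1], [[0.0, 0.19, 0.27], [-0.0, 0.0, -0.0], -1]]
max 0.28 end [0.6398 0.0815 0.17  ] [-0.918  0.    -1.649]
```

>>> jog_arm --deltas '[[[0,0.15,0.3],[0.14,0,0],-1],[[0,0.2,0.27],[0,0,0],-1],[[0,0.2,0.27],[0,0,0],-1],[[0,0,0],[0,0,0],-1],[[0,0,0],[0,0,0],-1],[[0,0,0],[0,0,0],-1],[[0,0,0],[0,0,0],-1],[[0,0,0],[0,0,0],-1]]'

```text
time_s: 21.47
position: [0.596, 0.0837, 0.1694]
ee_rot: [-0.904, -0.003, -1.648]
wrist_force: [-0.1, 0.8, -4.7]
finger_gap: 0.16
```

```bash
python3 - <<'E'
from sim import *
X=p-np.r_[.6621,.0466,0];print("rack",X@EX,X@EY)
w=[(T(-.025,.033,.1700),Y(-94.5),8)]
print(run(w))
E
```

```text
21.47 q [ 0.95  0.08 -1.31  2.13  0.79  0.48 -2.6 ] p [0.596  0.0837 0.1694] r [-51.8   -0.16 -94.41] f [-0.1  0.8 -4.7] [0.03 1.51 0.01] gap 0.16
rack -0.06881315321242487 0.03184058573179374
(array([ 0.51,  0.15, -0.87,  2.05,  0.81,  0.5 , -2.6 ]), [np.float64(0.0)])
```

>>> jog_arm --deltas '[[[0,0.2,0.26],[0,0,0],-1],[[0,0.2,0.26],[0,0,0],-1],[[0,0.2,0.26],[0,0,0],-1],[[0,0,0],[0,0,0],-1],[[0,0,0],[0,0,0],-1],[[0,0,0],[0,0,0],-1],[[0,0,0],[0,0,0],-1],[[0,0,0],[0,0,0],-1]]'

```text
time_s: 22.13
position: [0.6193, 0.0823, 0.1694]
ee_rot: [-0.905, -0.002, -1.647]
wrist_force: [0.2, -0.1, -3.9]
finger_gap: 0.157
```

```bash
python3 - <<'E'
from sim import *
X=p-np.r_[.6621,.0466,0];print("rack",X@EX,X@EY)
w=[(T(-.025,.033,.1700),Y(-94.5),8)]
print(run(w));plan(p,r,w,-1)
E
```

```text
22.13 q [ 0.62  0.11 -0.99  2.09  0.79  0.49 -2.59] p [0.6193 0.0823 0.1694] r [-51.84  -0.13 -94.36] f [ 0.2 -0.1 -3.9] [0.14 1.5  0.03] gap 0.157
rack -0.04548841482938991 0.032236717701574144
(array([ 0.51,  0.15, -0.88,  2.05,  0.82,  0.5 , -2.6 ]), [np.float64(0.0)])
[[[-0.0, 0.06, 0.08], [-0.0, 0.0, 0.0], -1], [[-0.01, 0.06, 0.08], [-0.0, 0.01, 0.0], -1], [[-0.0, 0.06, 0.09], [-0.0, 0.0, 0.0], -1], [[-0.0, 0.06, 0.08], [-0.0, 0.01, 0.0], -1], [[-0.01, 0.06, 0.08], [-0.0, -0.0, 0.0], -1], [[-0.0, 0.07, 0.08], [-0.0, 0.0, 0.0], -1], [[-0.01, 0.06, 0.09], [-0.0, 0.01, 0.0], -1], [[0.0, 0.06, 0.08], [-0.0, 0.0, 0.0], -1]]
max 0.09 end [0.6398 0.0815 0.17  ] [-0.905 -0.    -1.649]
```

>>> jog_arm --deltas '[[[0,0.2,0.26],[0,0,0],-1],[[0,0.2,0.26],[0,0,0],-1],[[0,0.2,0.25],[0,0,0],-1],[[0,0,0],[0,0,0],-1],[[0,0,0],[0,0,0],-1],[[0,0,0],[0,0,0],-1],[[0,0,0],[0,0,0],-1],[[0,0,0],[0,0,0],-1]]'

```text
time_s: 22.8
position: [0.6436, 0.0808, 0.1695]
ee_rot: [-0.905, -0.002, -1.646]
wrist_force: [0.0, 0.2, -3.0]
finger_gap: 0.158
```

```bash
python3 - <<'E'
from sim import *
X=p-np.r_[.6621,.0466,0];print("rack",X@EX,X@EY)
w=[(T(-.0205,.032,.1567),Y(-94.5),5)]
print(run(w));plan(p,r,w,-1)
from rig import camera
for n in ["wrist","side"]:
    c=camera(n); np.savez(n+"9.npz",**c); cv2.imwrite(f"pics/{n}9.png",c["img"][:,:,::-1])
P=cloud(load("side9"));X=P-np.r_[.6621,.0466,0];rx=X@EX;ry=X@EY
m=(rx>-.09)&(rx<.09)&(ry>-.0)&(ry<.09)&(P[...,2]>.144)&(P[...,2]<.155)
print("red lid",m.sum(),np.median(P[m][:,2]),"rx",np.percentile(rx[m],[.5,99.5]),"ry",np.percentile(ry[m],[.5,99.5]))
m=(rx>-.07)&(rx<.07)&(ry>-.13)&(ry<.0)&(P[...,2]>.131)&(P[...,2]<.141)
print("white lid",m.sum(),"ry",np.percentile(ry[m],[.5,99.5]),"rx",np.percentile(rx[m],[.5,99.5]))
E
```

```text
22.8 q [ 0.49  0.16 -0.85  2.04  0.82  0.5  -2.59] p [0.6436 0.0808 0.1695] r [-51.84  -0.13 -94.33] f [ 0.   0.2 -3. ] [ 0.05  1.47 -0.03] gap 0.158
rack -0.021125393734697816 0.032628779984802646
(array([ 0.23,  0.14, -0.58,  2.06,  0.79,  0.45, -2.6 ]), [np.float64(0.0)])
[[[0.0, 0.08, -0.06], [-0.0, 0.01, -0.0], -1], [[0.01, 0.09, -0.06], [-0.0, 0.0, -0.0], -1], [[0.0, 0.08, -0.06], [-0.0, 0.01, -0.0], -1], [[0.01, 0.09, -0.06], [-0.0, 0.01, -0.0], -1], [[0.0, 0.08, -0.06], [-0.0, 0.01, -0.0], -1]]
max 0.09 end [0.6441 0.0802 0.1567] [-0.905  0.    -1.65 ]
red lid 447 0.15028835822322517 rx [-0.06094431  0.05777969] ry [0.00026541 0.07332539]
white lid 1247 ry [-0.11010178 -0.00343294] rx [-0.06195602  0.05658303]
```

View pics/side9.png

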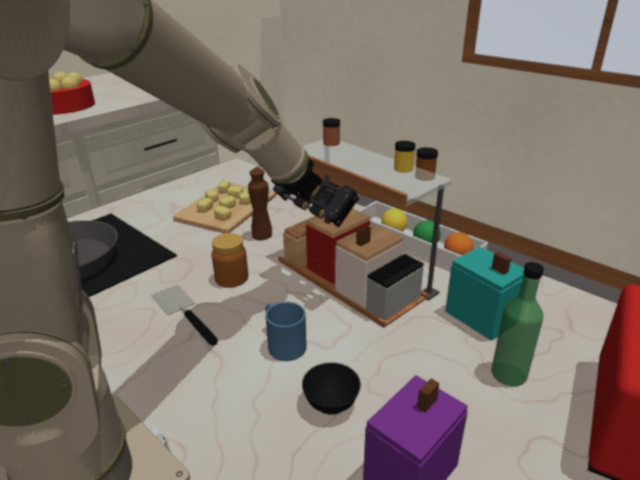

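>>> jog_arm --deltas '[[[0,0.08,-0.06],[0,0,0],-1],[[0,0.08,-0.06],[0,0,0],-1],[[0,0.08,-0.06],[0,0,0],-1],[[0,0.08,-0.06],[0,0,0],-1],[[0,0.07,-0.06],[0,0,0],-1],[[0,0,0],[0,0,0],-1],[[0,0,0],[0,0,0],-1],[[0,0,0],[0,0,0],-1]]'

```text
time_s: 23.57
position: [0.6441, 0.0811, 0.1574]
ee_rot: [-0.905, -0.002, -1.646]
wrist_force: [0.1, -0.7, -4.1]
finger_gap: 0.159
```

```bash
python3 - <<'E'
from sim import *
X=p-np.r_[.6621,.0466,0];print("rack",X@EX,X@EY)
E
```

```text
23.57 q [ 0.25  0.14 -0.6   2.06  0.8   0.46 -2.6 ] p [0.6441 0.0811 0.1574] r [-51.83  -0.11 -94.3 ] f [ 0.1 -0.7 -4.1] [0.02 1.47 0.01] gap 0.159
rack -0.0206849130256331 0.033004985122163516
```

>>> jog_arm --deltas '[[[0,0.05,-0.04],[0,0,0],-1],[[0,0.03,-0.02],[0,0,0],-1],[[0,0,0],[0,0,0],-1],[[0.1,0,0],[0,0.03,-0.02],-1],[[0.1,0,0],[0,0,0],-1],[[0.06,0,0],[0,0,0],-1],[[0,0,0],[0,0,0],-1],[[0,0,0],[0,0,0],-1]]'

```text
time_s: 24.23
position: [0.6443, 0.075, 0.1559]
ee_rot: [-0.903, -0.001, -1.649]
wrist_force: [-4.3, 3.3, 5.9]
finger_gap: 0.159
```

```bash
python3 - <<'E'
from sim import *
X=p-np.r_[.6621,.0466,0];print("rack",X@EX,X@EY)
E
```

```text
24.23 q [ 0.21  0.13 -0.54  2.07  0.78  0.44 -2.58] p [0.6443 0.075  0.1559] r [-5.172e+01 -4.000e-02 -9.448e+01] f [-4.3  3.3  5.9] [0.48 0.78 0.36] gap 0.159
rack -0.0199919700514739 0.026955315919114257
```

>>> jog_arm --deltas '[[[0.06,-0.02,0.02],[0,0,0],-1],[[0.06,0,0],[0,0,0],-1],[[0.06,0,0],[0,0,0],-1],[[0,0,0],[0,0,0],-1],[[0,0,0],[0,0,0],-1],[[0,0,0],[0,0,0],-1],[[0,0,0],[0,0,0],-1],[[0,0,0],[0,0,0],-1]]'

```text
time_s: 24.9
position: [0.644, 0.0725, 0.1563]
ee_rot: [-0.903, 0.001, -1.646]
wrist_force: [0.8, 8.9, 0.6]
finger_gap: 0.161
```

```bash
python3 - <<'E'
from sim import *
X=p-np.r_[.6621,.0466,0];print("rack",X@EX,X@EY)
from rig import camera
for n in ["side"]:
    c=camera(n); np.savez(n+"10.npz",**c); cv2.imwrite(f"pics/{n}10.png",cv2.resize(c["img"][190:330,260:460,::-1],None,fx=4,fy=4,interpolation=cv2.INTER_CUBIC))
E
```

```text
24.9 q [ 0.22  0.13 -0.54  2.07  0.77  0.43 -2.57] p [0.644  0.0725 0.1563] r [-5.173e+01  6.000e-02 -9.433e+01] f [0.8 8.9 0.6] [1.79 0.58 1.17] gap 0.161
rack -0.020083663666816753 0.02436023250364713
```

View pics/side10.png

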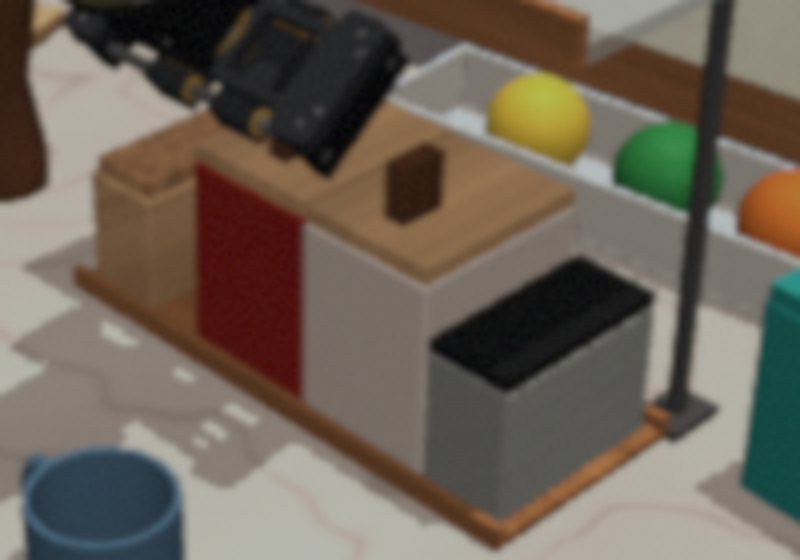

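>>> jog_arm --deltas '[[[0.08,0,0],[0,0,0],-1],[[0.08,0,0],[0,0,0],-1],[[0,0,0],[0,0,0],-1],[[0,0,0],[0,0,0],-1],[[0,0,0],[0,0,0],-1],[[0,0,0],[0,0,0],-1],[[0,0,0],[0,0,0],-1],[[0,0,0],[0,0,0],-1]]'

```text
time_s: 25.62
position: [0.644, 0.072, 0.157]
ee_rot: [-0.901, 0.004, -1.642]
wrist_force: [0.9, 17.1, 1.1]
finger_gap: 0.155
```

```bash
python3 - <<'E'
from sim import *
X=p-np.r_[.6621,.0466,0];print("rack",X@EX,X@EY)
E
```

```text
25.62 q [ 0.22  0.13 -0.54  2.07  0.76  0.42 -2.55] p [0.644 0.072 0.157] r [-51.63   0.23 -94.06] f [ 0.9 17.1  1.1] [3.3  0.51 2.11] gap 0.155
rack -0.020016616548762675 0.023883538109003545
```

>>> jog_arm --deltas '[[[-0.06,0,0],[0,0,0],-1],[[-0.06,0,0],[0,0,0],-1],[[0,0,0],[0,0,0],0],[[0,0,0],[0,0,0],0],[[0,0,0],[0,0,0],0],[[0,0,0],[0,0,0],0],[[0,0,0],[0,0,0],0],[[0,0,0],[0,0,0],0]]'

```text
time_s: 26.28
position: [0.6432, 0.0679, 0.1552]
ee_rot: [-0.905, -0.002, -1.651]
wrist_force: [-0.5, 0.1, 0.4]
finger_gap: 0.473
```

>>> jog_arm --deltas '[[[0,-0.3,0],[0,0,0],0],[[0,-0.7,0],[0,0,0],0],[[0,-0.8,0],[0,0,0],0],[[0,-0.8,0],[0,0,0],0],[[0,-0.8,0],[0,0,0],0],[[0,-0.8,0],[0,0,0],0],[[0,-0.4,0],[0,0,0],0],[[0,0,0],[0,0,0],0]]'

```text
time_s: 26.95
position: [0.5725, 0.0747, 0.2484]
ee_rot: [-0.901, -0.002, -1.65]
wrist_force: [0.9, 0.4, -0.2]
finger_gap: 0.498
```

```bash
python3 - <<'E'
from sim import *
from rig import camera
for n in ["wrist","side","top"]:
    c=camera(n); np.savez(n+"11.npz",**c); im=c["img"][:,:,::-1]
    if n=="side": im=cv2.resize(im[190:330,260:460],None,fx=4,fy=4,interpolation=cv2.INTER_CUBIC)
    cv2.imwrite(f"pics/{n}11.png",im)
for n in ("wrist11","side11"):
    P=cloud(load(n));X=P-np.r_[.6621,.0466,0];rx=X@EX;ry=X@EY
    img=load(n)["img"]
    lid=(P[...,2]>.131)&(P[...,2]<.141)&(rx>-.07)&(rx<.07)&(ry>-.115)&(ry<.075)
    fin=(P[...,2]>.16)&(P[...,2]<.175)&(rx>-.06)&(rx<.02)
    print(n,"lids ry",np.percentile(ry[lid],[.2,99.8]),lid.sum())
    for nm,a,b in (("wfin",-.1,-.03),("rfin",-.01,.06)):
        Q=P[fin&(ry>a)&(ry<b)];
        if len(Q)>20:
            rr=rect(Q);q=np.r_[np.array(rr[0])/1000,0]-np.r_[.6621,.0466,0];print(nm,"rack",q@EX,q@EY,rr[1:],)
    for nm,a,b in (("wfront",-.105,-.03),("rfront",-.01,.06)):
        m=lid&(ry>a)&(ry<b); k=[np.percentile(rx[m&(ry>y)&(ry<y+.01)],1) for y in np.arange(a,b,.015)];print(nm,np.round(k,4),"z",np.median(P[m][:,2]).round(4))
E
```

```text
26.95 q [ 0.24 -0.17 -0.55  2.12  0.3   0.57 -2.18] p [0.5725 0.0747 0.2484] r [-51.63  -0.11 -94.54] f [ 0.9  0.4 -0.2] [0.04 0.87 0.07] gap 0.498
wrist11 lids ry [-0.10792385  0.06774653] 25598
wfin rack -0.02356776441297559 -0.06511954526193246 ((14.698885917663574, 31.062938690185547), 85.6588363647461)
rfin rack -0.02305781293277745 0.024926403995376406 ((13.844320297241211, 30.477367401123047), 85.75750732421875)
wfront [-0.0538 -0.054  -0.0543 -0.0594 -0.0596] z 0.1365
rfront [-0.0586 -0.0586 -0.0588 -0.0588 -0.0584] z 0.1364
side11 lids ry [-0.11046856  0.06797703] 1966
wfin rack -0.024047818301795563 -0.06626934921221014 ((16.644750595092773, 35.65895080566406), 89.73320770263672)
rfin rack -0.024050218242699758 0.024607024309794605 ((18.530298233032227, 31.082616806030273), 86.22584533691406)
wfront [-0.0611 -0.0603 -0.0604 -0.0605 -0.0608] z 0.1366
rfront [-0.0602 -0.0611 -0.0602 -0.0593 -0.0598] z 0.1366
```

View pics/wrist11.png

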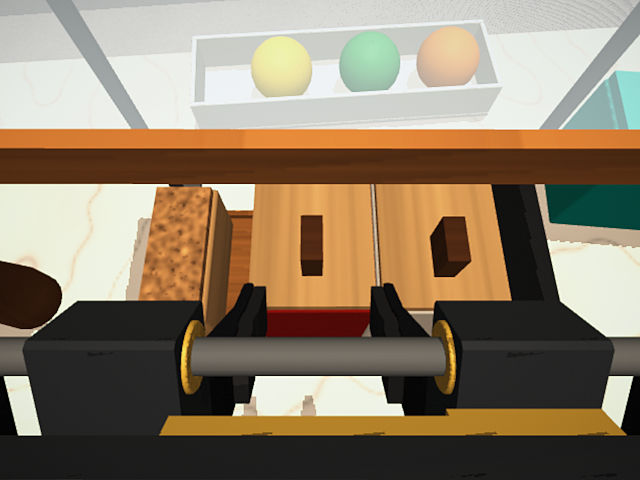

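View pics/side11.png

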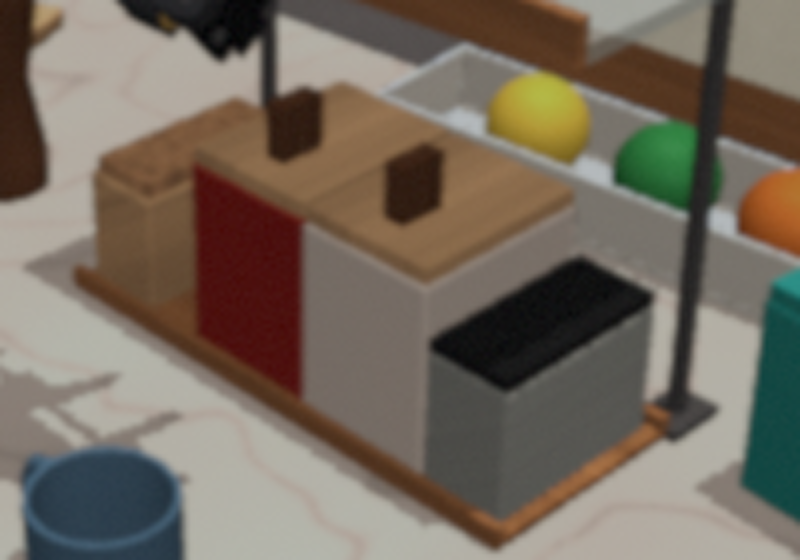

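View pics/top11.png

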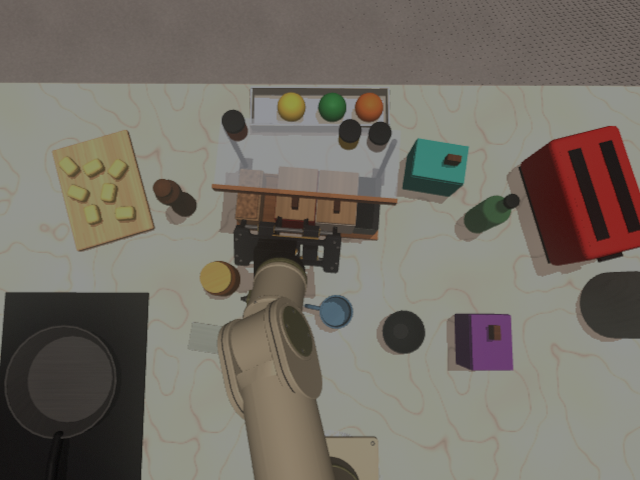

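```bash
python3 - <<'E'
from rig import env
print(env.job_done())
E
```

```text
the job is handed in; nothing more can be done
None
```

The canister rack is tidied and handed in at about 27 s of the 56 s allowed. Bin, white and red stand in one closed row with the fins to the front.

**What I did:** I gripped the white canister by its fin and slid it along the tray until it met the steel bin (about 10 N contact). Then I lifted the red one over the front lip and in under the shelf. I set it down, pushed it against the white one (about 17 N through the row), let go and backed out.

**Last checks after letting go:**
- **Fin spacing:** the fins sit at rack y −65.1 mm (white) and +24.9 mm (red). That is 90.0 mm apart, the canister width, and matches the closed-row positions of −65 and +25.
- **Alignment:** the fronts line up to about 1 mm, and both lids are level at 136.5 mm.
- **Surroundings:** in the top view the other items look where they were, except the spatula, which the arm partly hid. The arm touches nothing.

**What disagreed or went wrong:**
- **White against the bin:** before the red push, the cameras put the gap at 0.5 to 1.5 mm, within their error. I did not measure it against the bin again afterwards.
- **Seam in the wrist picture:** a thin pale line shows between the lids. I take it as the lids being slightly narrower than the bodies; the side view shows no gap between the bodies.
- **Rack depth:** both canisters sit about 1 to 2 mm forward of the tray's centre line.
- **Joint limits:** joint 7 reached its −2.6 rad end twice and joint 3 came within 0.01 rad of its end, which cut two moves short. I found no sign that a limit was passed.

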